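# Pack sample vials in a V-notched carton and close it

## Task

Pack the amber sample vials lying on the bench (three to five) for dispatch: lay each one across both white foam rails in the cardboard carton, cradled in a pair of facing V-notches of its own, with its cap toward the front, the side facing the robot, where the space for the caps is. When all are in, close the carton properly: fold both short end flaps down first, then the long front and back flaps flat over them; leave the other things on the bench alone.

Things in the scene. Friction and masses are not known exactly. Their poses are not given: they have to be found in the camera images.
- carton: open cardboard carton, fixed to the bench, 122 (x) x 250 (y) x 54 mm high, 3 mm walls and floor; origin under its centre at bench level, x to the back (away from the robot), y to the left. Inside, two white foam rails, 10 mm thick, run along y centred at x = -16 and +38 mm (44 mm clear between), tops 38 mm up, each with five V-notches. A vial fits lengthwise with 7 mm to spare at each end, its cap in the wider space before the front rail.
- groove_1 (a point): seat 1 of 5 (1 leftmost, 44 mm apart; outer ones 34 mm from the end walls): point midway between the rails where the origin of a cradled vial lies, 37 mm above the bench; axes as the carton's. Notches there: 90 degrees, 14 mm deep, 28 mm wide at the top
- groove_2 (a point): seat 2 of 5 (1 leftmost, 44 mm apart; outer ones 34 mm from the end walls): point midway between the rails where the origin of a cradled vial lies, 37 mm above the bench; axes as the carton's. Notches there: 90 degrees, 14 mm deep, 28 mm wide at the top
- groove_3 (a point): seat 3 of 5 (1 leftmost, 44 mm apart; outer ones 34 mm from the end walls): point midway between the rails where the origin of a cradled vial lies, 37 mm above the bench; axes as the carton's. Notches there: 90 degrees, 14 mm deep, 28 mm wide at the top
- groove_4 (a point): seat 4 of 5 (1 leftmost, 44 mm apart; outer ones 34 mm from the end walls): point midway between the rails where the origin of a cradled vial lies, 37 mm above the bench; axes as the carton's. Notches there: 90 degrees, 14 mm deep, 28 mm wide at the top
- groove_5 (a point): seat 5 of 5 (1 leftmost, 44 mm apart; outer ones 34 mm from the end walls): point midway between the rails where the origin of a cradled vial lies, 37 mm above the bench; axes as the carton's. Notches there: 90 degrees, 14 mm deep, 28 mm wide at the top
- vial_1: amber glass vial, black six-sided screw cap, blank paper band; 102 mm long, 35 g, lying on the bench (the cap's flats keep it from rolling). Origin on its axis, mid-length of the 80 mm long, 18 mm thick glass, 10 mm up; x axis along the vial away from the cap: glass x = -40..40, cap (20 mm across flats, 23 over corners) x = -62..-40 mm. None if absent in this run (3 to 5 are there).
- vial_1_cap (a point): middle of the cap of vial_1, 51 mm from its origin
- vial_2: amber glass vial, black six-sided screw cap, blank paper band; 102 mm long, 35 g, lying on the bench (the cap's flats keep it from rolling). Origin on its axis, mid-length of the 80 mm long, 18 mm thick glass, 10 mm up; x axis along the vial away from the cap: glass x = -40..40, cap (20 mm across flats, 23 over corners) x = -62..-40 mm. None if absent in this run (3 to 5 are there).
- vial_2_cap (a point): middle of the cap of vial_2, 51 mm from its origin
- vial_3: amber glass vial, black six-sided screw cap, blank paper band; 102 mm long, 35 g, lying on the bench (the cap's flats keep it from rolling). Origin on its axis, mid-length of the 80 mm long, 18 mm thick glass, 10 mm up; x axis along the vial away from the cap: glass x = -40..40, cap (20 mm across flats, 23 over corners) x = -62..-40 mm. None if absent in this run (3 to 5 are there).
- vial_3_cap (a point): middle of the cap of vial_3, 51 mm from its origin
- vial_4: amber glass vial, black six-sided screw cap, blank paper band; 102 mm long, 35 g, lying on the bench (the cap's flats keep it from rolling). Origin on its axis, mid-length of the 80 mm long, 18 mm thick glass, 10 mm up; x axis along the vial away from the cap: glass x = -40..40, cap (20 mm across flats, 23 over corners) x = -62..-40 mm. None if absent in this run (3 to 5 are there).
- vial_4_cap (a point): middle of the cap of vial_4, 51 mm from its origin
- vial_5: amber glass vial, black six-sided screw cap, blank paper band; 102 mm long, 35 g, lying on the bench (the cap's flats keep it from rolling). Origin on its axis, mid-length of the 80 mm long, 18 mm thick glass, 10 mm up; x axis along the vial away from the cap: glass x = -40..40, cap (20 mm across flats, 23 over corners) x = -62..-40 mm. None if absent in this run (3 to 5 are there).
- vial_5_cap (a point): middle of the cap of vial_5, 51 mm from its origin
- end_flap_left (a joint): short left end flap: 2.8 mm cardboard, 138 mm wide, reaching 60 mm from its crease; crease at y = +125 mm, along x in the carton's frame, 54 mm up. 0 = folded flat inward over the carton, 1.57 = upright, 2.1 to 2.5 at the start (leaning outward), stop at 2.9. Stiff crease: it stays where it is left; about 1 N at its edge moves it.
- end_flap_right (a joint): short right end flap: 2.8 mm cardboard, 138 mm wide, reaching 60 mm from its crease; crease at y = -125 mm, along x in the carton's frame, 54 mm up. 0 = folded flat inward over the carton, 1.57 = upright, 2.1 to 2.5 at the start (leaning outward), stop at 2.9. Stiff crease: it stays where it is left; about 1 N at its edge moves it.
- front_flap (a joint): long front (nearest the robot) flap: 2.8 mm cardboard, 250 mm wide, reaching 60 mm from its crease; crease at x = -61 mm, along y in the carton's frame, 57 mm up. 0 = folded flat inward over the carton, 1.57 = upright, 2.1 to 2.5 at the start (leaning outward), stop at 2.9. Stiff crease: it stays where it is left; about 1 N at its edge moves it.
- back_flap (a joint): long back flap: 2.8 mm cardboard, 250 mm wide, reaching 60 mm from its crease; crease at x = +61 mm, along y in the carton's frame, 57 mm up. 0 = folded flat inward over the carton, 1.57 = upright, 2.1 to 2.5 at the start (leaning outward), stop at 2.9. Stiff crease: it stays where it is left; about 1 N at its edge moves it.
- dish_a: bystander, to be left alone: lidded petri dish, 60 mm across, 14 mm high; origin under its centre
- dish_b: bystander, to be left alone: lidded petri dish, 60 mm across, 14 mm high; origin under its centre
- marker: bystander, to be left alone: felt marker lying down, 120 mm long, 13 mm thick; origin under its centre
- cover_box: bystander, to be left alone: small flat box of cover slips, 34 x 34 x 16 mm; origin under its centre

How it is judged:
By the outcome, as a careful person would: the job done as asked, in the order asked, and still so for the second after the job is handed in, with the robot touching nothing.
Of vial_1, vial_2, vial_3, vial_4, vial_5 only 3 to 5 are there at a start; the rules pass over those that are not, and their reading is None.
At some moment in a run one of vial_1, vial_2, vial_3, vial_4, vial_5 may be knocked a few centimetres aside while the robot is not near it.
Once in a run the grip may slacken for a moment while it holds something.
It also fails if it takes over 210 s, if anything falls off the work surface, if the arm or the gripper's body presses on something with over 40 N, if the wrist force passes 120 N, or if a joint passes its speed limit or range.

## Robot

A 6-joint arm with a two-finger parallel gripper is mounted at the origin on a cart in front of the work surface, level with it; the furniture and walls round the work are solid. World frame = base frame: x ahead of the robot, y to its left, z up, the work surface at z = 0. Lengths are in m, angles in rad, forces in N, time in s.
With the tool pointing down it reaches from about 0.25 to 0.775 m from the base axis. Payload 4 kg.
Tool frame: the origin (TCP) lies midway between the tips of the shut fingers; the grasp point (between the pads) lies 19 mm behind it; z points along the fingers, x is the direction in which the jaws open and shut, and the axes are right-handed (so a half turn about z gives the same grasp; the last joint's range is limited). The gripper opens to 94 mm and grips with 3 to 60 N. Pads are 16 mm wide; open, the fingers measure 119 mm over their backs; the gripper's body (75 mm by 177 mm) begins 78 mm behind the grasp point.
Start: joints at [1.107, 0.087, 1.371, -0, 1.684, -0.103], TCP at [0.194, 0.515, 0.206] pointing down, gripper open.
Joint ranges: [-3.1, 3.1], [-0.76, 2.03], [0.27, 2.55], [-1.08, 4.22], [0.17, 2.65], [-2.57, 2.57]. Speed limits (rad/s): [2.79, 2.79, 3.14, 3.14, 3.14, 3.14].

## Interface

Orientations are given as [roll, pitch, yaw] about the fixed x, y, z axes, in that order (R = Rz(yaw) Ry(pitch) Rx(roll)).
In Python, from bench import robot, eyes, close_job gives the robot as it stands.
- The arm moves only by the shell command python3 -m jog 'ROWS'. ROWS is JSON, a list of rows, each a list of 3 entries, a list of its own where there are three numbers: the turn, a rotation vector about the tool's x, y, z in degrees, then the shift along the tool's x, y, z in mm, then the closure, from -1 (fully open) to 1 (shut). In form: [[[wx, wy, wz], [x, y, z], claw], ...]. A call has 1 to 5 rows; each row is the pose to reach, as a shift and turn from the pose commanded when the call began, along the tool's axes at that moment; what a row does not reach only later rows make up. A row lasts 1/10 s, in which the tool goes at most 50 mm and 8.59 degrees, less where a joint would pass 70% of its speed; a pose out of reach is approached as far as the arm can. A call with a gripper value outside its range is refused whole. The fingers move at their own pace and stop on an object; the grip force is fixed at half the most. Time passes only in rows, so rows that repeat a pose let the fingers close. It gives the time, the measured TCP pose, the force and the opening at its end, in the units of the state.
- robot.get_obs(): the state, without advancing time (a new reading comes with each control period).
- eyes.snapshot(name): name is "side" or "top"; returns (picture, depth): 400x640x3 uint8, red, green, blue; 400x640 float32, m along the optical axis (not along the pixel's ray), 0 where there is no reading.
- eyes.camera_params(name): a dict with "mtx" (3x3 intrinsics, pixels), "k1" (the pictures are not rectified: a ray, as slopes to the right and down, at radius r is drawn at 1 + k1 r^2 times it, then the intrinsics apply), "world_to_cam" (4x4, takes a point from world to camera coordinates). Camera axes: x right, y up, looking along -z (the intrinsics and any distortion apply to the point x, -y, -z); pixel columns grow to the right and rows downward; lengths in m; the calibration is good to about 2 mm. A picture is of the moment at which its call begins. camera_params takes no time and is no camera call.
- close_job(): hands the job in, once; it reports no verdict.
The state is a dict: "time": time; "joint_positions": joint angles; "qvel": joint speeds; "joint_torque": joint torques, N m; "tool_pos": TCP position; "ee_rot": TCP orientation; "wrist_force": force on the tool from outside, world axes, zero at the start; "wrist_torque": the same for the moment, N m; "width": finger opening in m.
Only numpy, scipy, OpenCV 4.12 (cv2) and the standard library are available. Lean on these libraries where they do the work, as an engineer would, in place of code of your own. Each camera call takes 0.05 s, during which the arm holds its last target. There are 200 camera calls.

## Working session

There is one attempt and no reset: what is moved stays moved. The work goes in short steps, Python scripts to look and compute and a shell command to move; the robot and the scene stay as the last step left them, time stands still between calls to the robot, and variables do not carry over. Pictures are saved under pics/ and viewed, about 12 in all and at most 16, crops included, and the job is handed in when it is done.

```bash
mkdir -p pics; ls; python3 - <<'E'
from bench import robot, eyes
import cv2
print(robot.get_obs())
for n in("top","side"):
    p,d=eyes.snapshot(n); cv2.imwrite(f"pics/{n}0.png",p[:,:,::-1]); c=eyes.camera_params(n); print(n,c)
E
```

```text
pics
{'time': 0.0, 'joint_positions': array([ 1.10692905e+00,  8.79386908e-02,  1.37223141e+00, -3.07326304e-05,
        1.68358990e+00, -1.03076936e-01]), 'qvel': array([-0.0002389 , -0.00040768,  0.00011698,  0.00131071, -0.00108083,
       -0.00063105]), 'joint_torque': array([ 2.60806519e-04, -3.40192902e+01, -3.02424932e+01,  7.16249761e-02,
        3.33456905e-02, -1.55718053e-04]), 'tool_pos': array([0.19391618, 0.5141014 , 0.20432468]), 'ee_rot': array([-3.14140003e+00,  2.15899260e-03,  1.21000277e+00]), 'wrist_force': array([-0.11355256, -0.85734991, -0.1586815 ]), 'wrist_torque': array([ 0.00785513, -0.00597319,  0.05817702]), 'width': 0.09417718683299547}
top {'mtx': array([[511.72155439,   0.        , 318.22855168],
       [  0.        , 511.72155439, 199.92184668],
       [  0.        ,   0.        ,   1.        ]]), 'k1': -0.011198260530113385, 'world_to_cam': array([[ 7.71558118e-03, -9.99968830e-01,  1.67577370e-03,
        -1.11676081e-02],
       [ 9.88400805e-01,  7.88048559e-03,  1.51663267e-01,
        -4.79045238e-01],
       [-1.51671745e-01,  4.86165829e-04,  9.88430799e-01,
        -1.47122181e+00],
       [ 0.00000000e+00,  0.00000000e+00,  0.00000000e+00,
         1.00000000e+00]])}
side {'mtx': array([[486.71042645,   0.        , 310.52312008],
       [  0.        , 486.71042645, 203.25592469],
       [  0.        ,   0.        ,   1.        ]]), 'k1': -0.00635083264169375, 'world_to_cam': array([[-0.9967569 , -0.07998599,  0.00882789,  0.48349817],
       [ 0.05256491, -0.56409842,  0.82403271, -0.10630997],
       [-0.06093127,  0.82182432,  0.56647345, -1.53798189],
       [ 0.        ,  0.        ,  0.        ,  1.        ]])}
```

View pics/top0.png

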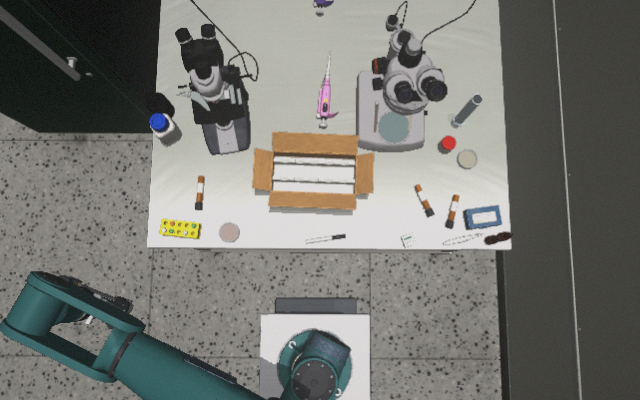

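View pics/side0.png

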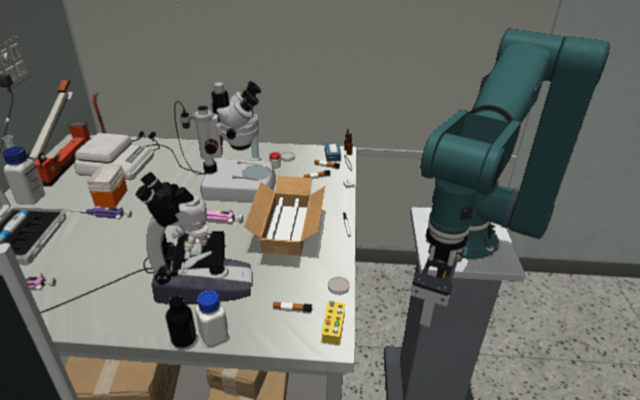

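```bash
cat > h.py <<'E'
import numpy as np, cv2
from bench import robot, eyes
def cam(n):
    c=eyes.camera_params(n); return c['mtx'],c['k1'],c['world_to_cam']
def ray(n,uv):
    K,k,T=cam(n); uv=np.atleast_2d(uv).astype(float)
    p=cv2.undistortPoints(uv.reshape(-1,1,2),K,np.array([k,0,0,0.])).reshape(-1,2)
    d=np.c_[p[:,0],-p[:,1],-np.ones(len(p))]@T[:3,:3]   # R^T d
    return -T[:3,:3].T@T[:3,3], d
def onz(n,uv,z):
    o,d=ray(n,uv); return o+d*((z-o[2])/d[:,2])[:,None]
def proj(n,P):
    K,k,T=cam(n); q=np.atleast_2d(P)@T[:3,:3].T+T[:3,3]
    return cv2.projectPoints((q*[1,-1,-1]).reshape(-1,1,3),np.zeros(3),np.zeros(3),K,np.array([k,0,0,0.]))[0].reshape(-1,2)
def cloud(n,dep):
    v,u=np.indices(dep.shape); o,d=ray(n,np.c_[u.ravel(),v.ravel()])
    return (o+d*dep.reshape(-1,1)).reshape(*dep.shape,3)
def vials(pic,n='top',off=np.zeros(3)):
    """amber parts -> list of (center px, contour)"""
    hsv=cv2.cvtColor(pic,cv2.COLOR_RGB2HSV)
    return hsv
E
python3 - <<'E'
from h import *
p,d=eyes.snapshot('top'); np.save('d0.npy',d)
def crop(u0,v0,u1,v1,s): return cv2.resize(p[v0:v1,u0:u1,::-1],None,fx=s,fy=s,interpolation=cv2.INTER_CUBIC)
a=crop(240,120,390,220,5); 
b=np.hstack([crop(180,160,220,220,6),crop(405,170,475,230,6)])
b=cv2.copyMakeBorder(b,0,0,0,750-b.shape[1],cv2.BORDER_CONSTANT) if b.shape[1]<750 else b
cv2.imwrite('pics/c1.png',a); cv2.imwrite('pics/c2.png',b)
X=cloud('top',d)
for v in (140,155,165,172,180,190,200): print(v,X[v,314].round(4))
for u in (190,200,424,453): print(u,X[195,u].round(3))
for u in (255,262,270,276,300,350,358,366): print(u,X[172,u].round(4))
E
```

```text
140 [0.6485 0.0063 0.0817]
155 [0.6196 0.0064 0.0166]
165 [0.5908 0.0062 0.0069]
172 [0.5696 0.0061 0.0047]
180 [0.5407 0.0057 0.0263]
190 [0.5134 0.0055 0.0091]
200 [0.4723 0.0047 0.0788]
190 [ 0.497  0.381 -0.001]
200 [0.495 0.347 0.014]
424 [ 0.499 -0.323  0.021]
453 [ 0.503 -0.415  0.002]
255 [0.5505 0.1745 0.0893]
262 [0.554  0.1561 0.0737]
270 [0.5578 0.1347 0.056 ]
276 [0.5687 0.1214 0.005 ]
300 [0.5696 0.0486 0.0034]
350 [ 0.57   -0.1031  0.007 ]
358 [ 0.5591 -0.1231  0.0598]
366 [ 0.5562 -0.1451  0.0744]
```

View pics/c1.png

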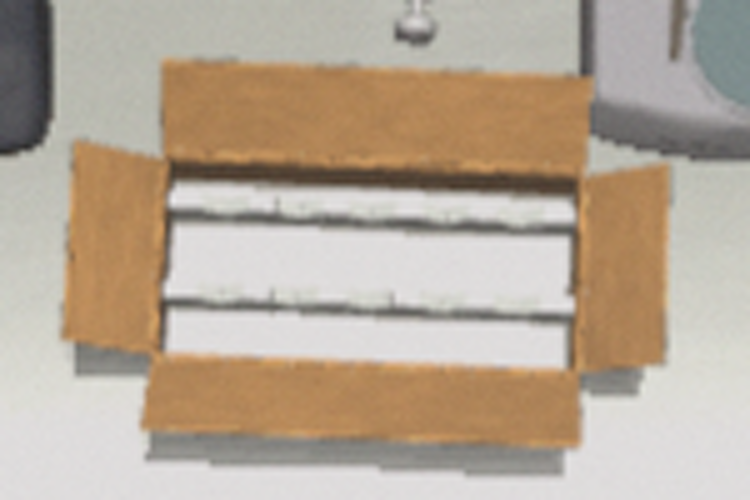

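View pics/c2.png

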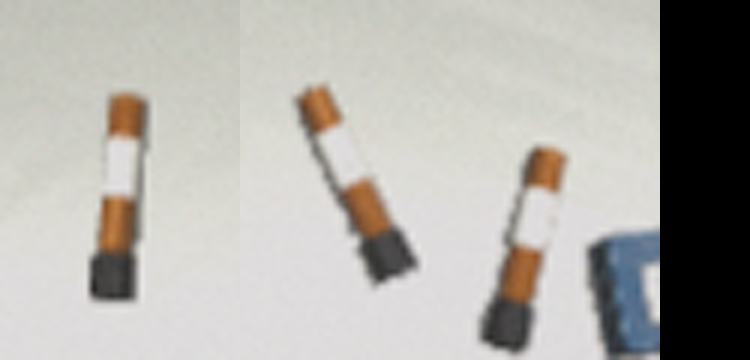

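```bash
cat >> h.py <<'E'
def vial_fit(a,b,z=.010):
    P=onz('top',[a,b],z); x=P[0]-P[1]; L=np.linalg.norm(x[:2]); x/=L
    m=(P[0]+P[1])/2+x*.011
    return m,np.degrees(np.arctan2(x[1],x[0])),L
E
python3 - <<'E'
from h import *
c=lambda q,o,s:(np.array(q,float)+.5)/s+o-.5
q=[(168,160),(583,177),(158,353),(577,372)]
P=onz('top',c(q,[240,120],5),.057)
print(P.round(4), 'center',P.mean(0).round(4))
print('yaw',[np.degrees(np.arctan2(*(-(P[i]-P[i+1])[[0]], (P[i]-P[i+1])[1])))for i in(0,2)], 'yaw from x', [np.degrees(np.arctan2((P[i]-P[i+2])[1],(P[i]-P[i+2])[0]))for i in(0,1)], 'len',[np.linalg.norm(P[i]-P[j]) for i,j in((0,1),(2,3),(0,2),(1,3))])
R=onz('top',c([(170,210),(575,227),(163,303),(575,318)],[240,120],5),.038)
print('rails',R.round(4))
for n,a,b,o in(('A',(125,93),(112,299),(180,160)),('B',(315-240,90),(392-240,280),(405,170)),('C',(547-240,148),(505-240,350),(405,170))):
    m,y,L=vial_fit(c(a,o,6),c(b,o,6)); print(n,m.round(4),y.round(1),L.round(4))
E
```

```text
[[ 0.6191  0.1265  0.057 ]
 [ 0.6108 -0.1182  0.057 ]
 [ 0.5036  0.1299  0.057 ]
 [ 0.4943 -0.1143  0.057 ]] center [0.5569 0.0059 0.057 ]
yaw [array([-1.9421193]), array([-2.17465396])] yaw from x [np.float64(-1.6776015306508134), np.float64(-1.9254666462783767)] len [np.float64(0.2448792753152692), np.float64(0.2443815803811145), np.float64(0.11557794238124527), np.float64(0.11656853436896727)]
rails [[ 0.5933  0.1264  0.038 ]
 [ 0.5849 -0.1148  0.038 ]
 [ 0.5369  0.1293  0.038 ]
 [ 0.5298 -0.1146  0.038 ]]
A [0.5149 0.35   0.01  ] -1.1 0.1047
B [ 0.4947 -0.3194  0.01  ] 20.7 0.1025
C [ 0.4636 -0.4114  0.01  ] -13.4 0.1046
```

```bash
cat >> h.py <<'E'
from scipy.spatial.transform import Rotation as Ro
def to(x,y,z,yaw):
    s=robot.get_obs(); R=Ro.from_euler('xyz',s['ee_rot']); D=Ro.from_euler('xyz',[180,0,yaw],degrees=True)
    print('pos',s['tool_pos'].round(4),'rpy',np.degrees(s['ee_rot']).round(1),'w',s['width'].round(4),'t',s['time'])
    print('turn',(R.inv()*D).as_rotvec(degrees=True).round(1),'shift',(R.inv().apply(np.array([x,y,z])-s['tool_pos'])*1000).round(1))
E
python3 - <<'E'
from h import *
to(.515,.350,.10,88.9)
d=np.load('d0.npy');X=cloud('top',d)
print(X[228:246:4,484:512:4].round(3).reshape(-1,3))
E
```

```text
Traceback (most recent call last):
  File "h.py", line 29, in to
    print('pos',s['tool_pos'].round(4),'rpy',np.degrees(s['ee_rot']).round(1),'w',s['width'].round(4),'t',s['time'])
                                                                                  ^^^^^^^^^^^^^^^^
AttributeError: 'float' object has no attribute 'round'
```

```bash
sed -i "s/s\['width'\].round(4)/round(s['width'],4)/" h.py
python3 - <<'E'
from h import *
to(.515,.350,.10,88.9)
d=np.load('d0.npy');X=cloud('top',d)
print(X[228:246:5,484:512:5].round(3).reshape(-1,3).tolist())
E
```

```text
pos [0.194  0.5142 0.2046] rpy [-1.80e+02  1.00e-01  6.93e+01] w 0.0942 t 0.15
turn [ -0.    0.1 -19.6] shift [-40.2 358.3 104.6]
[[0.404, -0.507, -0.005], [0.404, -0.521, -0.001], [0.404, -0.537, -0.005], [0.404, -0.552, -0.006], [0.404, -0.566, -0.003], [0.403, -0.578, 0.007], [0.388, -0.504, 0.001], [0.388, -0.519, 0.001], [0.389, -0.535, 0.0], [0.386, -0.538, 0.032], [0.383, -0.542, 0.063], [0.381, -0.547, 0.088], [0.373, -0.503, 0.004], [0.371, -0.506, 0.037], [0.368, -0.509, 0.073], [0.366, -0.516, 0.093], [0.369, -0.543, 0.057], [0.374, -0.58, -0.004], [0.358, -0.502, 0.005], [0.357, -0.51, 0.024], [0.359, -0.533, -0.0], [0.359, -0.548, 0.002], [0.359, -0.563, 0.001], [0.359, -0.577, 0.002]]
```

```bash
python3 -m jog '[[[0,0,-19.6],[-40,358,60],-1],[[0,0,-19.6],[-40,358,60],-1],[[0,0,-19.6],[-40,358,60],-1],[[0,0,-19.6],[-40,358,60],-1],[[0,0,-19.6],[-40,358,60],-1]]'; python3 -c "
from h import *
to(.515,.350,.10,88.9)"
```

```text
time: 0.65
tool_pos: [0.4078, 0.4052, 0.1652]
ee_rot: [-3.141, 0.0, 1.552]
wrist_force: [0.0, 0.1, 0.1]
width: 0.0942
pos [0.4078 0.4052 0.1652] rpy [-180.     0.    88.9] w 0.0942 t 0.65
turn [-0.  0.  0.] shift [-53.2 108.3  65.1]
```

```bash
python3 -m jog '[[[0,0,0],[-53,108,30],-1],[[0,0,0],[-53,108,65],-1],[[0,0,0],[-53,108,65],-1],[[0,0,0],[-53,108,65],-1]]'; python3 - <<'E'
from h import *
to(.515,.350,.05,88.9)
p,d=eyes.snapshot('top'); q,_=eyes.snapshot('side')
a=cv2.resize(p[150:230,150:250,::-1],None,fx=4,fy=4,interpolation=cv2.INTER_CUBIC)
b=cv2.resize(q[250:330,230:330,::-1],None,fx=4,fy=4,interpolation=cv2.INTER_CUBIC)
cv2.imwrite('pics/g1.png',np.hstack([a,b]))
print(proj('top',[[.515,.35,.01]]),proj('side',[[.515,.35,.01],[.565,.349,.01],[.453,.351,.01]]))
E
```

```text
time: 1.05
tool_pos: [0.5142, 0.3472, 0.095]
ee_rot: [-3.134, 0.006, 1.547]
wrist_force: [-0.2, 0.2, -0.8]
width: 0.0942
pos [0.5142 0.3472 0.095 ] rpy [-179.6    0.3   88.6] w 0.0942 t 1.05
turn [-0.4  0.3 -0.3] shift [ 3.1  1.1 44.9]
[[199.56349526 188.54063197]] [[288.50716302 305.61081435]
 [269.65908879 304.08551468]
 [312.04639521 307.44442738]]
```

View pics/g1.png

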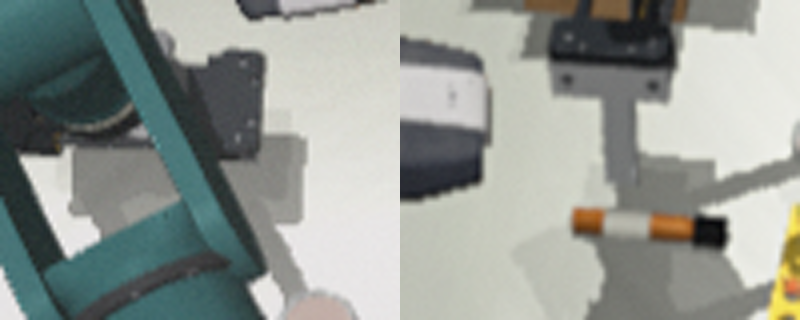

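```bash
python3 -m jog '[[[0,0,0],[3,1,40],-1],[[0,0,0],[3,1,75],-1],[[0,0,0],[3,1,88],-1],[[0,0,0],[3,1,90],-1],[[0,0,0],[3,1,90],-1]]';python3 -c "
from h import *
to(.515,.350,.004,88.9)"
```

```text
time: 1.65
tool_pos: [0.5149, 0.3555, 0.0126]
ee_rot: [3.139, -0.001, 1.553]
wrist_force: [-0.0, -0.5, 1.9]
width: 0.0941
pos [0.5149 0.3555 0.0126] rpy [ 1.799e+02 -1.000e-01  8.900e+01] w 0.0941 t 1.65
turn [ 0.1 -0.1  0.1] shift [-5.5  0.2  8.6]
```

```bash
python3 -m jog '[[[0,0,0],[-4,0,6],-1],[[0,0,0],[-4,0,6],-1],[[0,0,0],[-4,0,6],-1]]';python3 -c "
from h import *
to(.515,.350,.004,88.9)"
```

```text
time: 1.95
tool_pos: [0.515, 0.3505, 0.0059]
ee_rot: [3.14, -0.001, 1.552]
wrist_force: [0.4, -0.0, -0.9]
width: 0.094
pos [0.515  0.3505 0.0059] rpy [ 1.799e+02 -1.000e-01  8.890e+01] w 0.094 t 1.95
turn [ 0.1 -0.1  0. ] shift [-0.5  0.   1.9]
```

```bash
python3 -m jog '[[[0,0,0],[0,0,2],-1],[[0,0,0],[0,0,2],1],[[0,0,0],[0,0,2],1],[[0,0,0],[0,0,2],1],[[0,0,0],[0,0,2],1]]'; python3 -m jog '[[[0,0,0],[0,0,0],1],[[0,0,0],[0,0,0],1],[[0,0,0],[0,0,0],1],[[0,0,0],[0,0,0],1],[[0,0,0],[0,0,0],1]]'
python3 -m jog '[[[0,0,0],[0,0,-40],1],[[0,0,0],[0,0,-80],1],[[0,0,0],[0,0,-130],1],[[0,0,0],[0,0,-150],1],[[0,0,0],[0,0,-150],1]]';python3 -c "
from h import *
to(.5685,.0496,.150,88)"
```

```text
time: 2.45
tool_pos: [0.5145, 0.3504, 0.0028]
ee_rot: [-3.142, -0.0, 1.552]
wrist_force: [-0.3, 0.6, -0.3]
width: 0.0653
time: 2.95
tool_pos: [0.5145, 0.3504, 0.0028]
ee_rot: [3.142, -0.0, 1.552]
wrist_force: [0.5, 0.2, 0.4]
width: 0.0253
time: 3.45
tool_pos: [0.5167, 0.3517, 0.1583]
ee_rot: [3.133, -0.005, 1.552]
wrist_force: [-0.2, 0.1, 0.1]
width: 0.0004
pos [0.5167 0.3517 0.1583] rpy [179.5  -0.3  88.9] w 0.0004 t 3.45
turn [ 0.5 -0.3  0.9] shift [-301.1   57.4    7.3]
```

```bash
python3 -m jog '[[[0,0,0],[0,0,0],-0.3],[[0,0,0],[0,0,0],-0.3],[[0,0,0],[0,0,0],-0.3],[[0,0,0],[0,0,0],-0.3],[[0,0,0],[0,0,0],-0.3]]'; python3 - <<'E'
from h import *
to(.515,.35,.05,88.9)
q,_=eyes.snapshot('side')
b=cv2.resize(q[250:330,230:330,::-1],None,fx=4,fy=4,interpolation=cv2.INTER_CUBIC)
cv2.imwrite('pics/g2.png',b)
E
```

```text
time: 3.95
tool_pos: [0.5141, 0.3501, 0.1516]
ee_rot: [-3.14, 0.001, 1.552]
wrist_force: [-0.1, 1.4, -0.1]
width: 0.0372
pos [0.5141 0.3501 0.1516] rpy [-1.799e+02  1.000e-01  8.890e+01] w 0.0372 t 3.95
turn [-0.1  0.1  0. ] shift [ -0.    1.1 101.6]
```

View pics/g2.png

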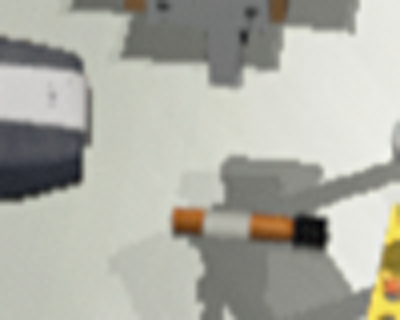

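```bash
python3 -m jog '[[[0,0,0],[0,1,40],-0.3],[[0,0,0],[0,1,80],-0.3],[[0,0,0],[0,1,110],-0.3],[[0,0,0],[0,1,135],-0.3],[[0,0,0],[0,1,148],-0.3]]'
python3 -m jog '[[[0,0,0],[0,0,0],1],[[0,0,0],[0,0,0],1],[[0,0,0],[0,0,0],1],[[0,0,0],[0,0,0],1],[[0,0,0],[0,0,0],1]]'
python3 -m jog '[[[0,0,0],[0,0,0],1],[[0,0,0],[0,0,0],1],[[0,0,0],[0,0,0],1],[[0,0,0],[0,0,0],1],[[0,0,0],[0,0,0],1]]'
```

```text
time: 4.5
tool_pos: [0.5138, 0.3494, 0.0016]
ee_rot: [-3.137, 0.002, 1.552]
wrist_force: [-0.4, -0.9, -0.2]
width: 0.0612
time: 5.0
tool_pos: [0.5161, 0.3507, 0.006]
ee_rot: [3.14, -0.001, 1.552]
wrist_force: [0.4, -0.4, 0.1]
width: 0.0249
time: 5.5
tool_pos: [0.5158, 0.3504, 0.0055]
ee_rot: [3.141, -0.0, 1.552]
wrist_force: [-1.4, -0.6, 4.7]
width: 0.0172
```

```bash
python3 -m jog '[[[0,0,0],[0,0,-30],1],[[0,0,0],[0,0,-70],1],[[0,0,0],[0,0,-110],1],[[0,0,0],[0,0,-150],1],[[0,0,0],[0,0,-150],1]]';python3 -c "
from h import *
to(.5685,.0496,.160,88)"
```

```text
time: 6.0
tool_pos: [0.5184, 0.3522, 0.1622]
ee_rot: [3.13, -0.007, 1.552]
wrist_force: [1.1, 0.3, 0.5]
width: 0.017
pos [0.5184 0.3522 0.1622] rpy [179.4  -0.4  88.9] w 0.017 t 6.0
turn [ 0.6 -0.4  0.9] shift [-301.6   55.6    0.7]
```

```bash
python3 -m jog '[[[0,0,0.2],[-40,7,0],1],[[0,0,0.4],[-80,14,0],1],[[0,0,0.6],[-120,21,0],1],[[0,0,0.8],[-160,28,0],1],[[0,0,0.9],[-200,35,0],1]]';python3 -m jog '[[[0,0,0],[-40,7,0],1],[[0,0,0],[-70,14,0],1],[[0,0,0],[-90,18,0],1],[[0,0,0],[-100,18,0],1],[[0,0,0],[-100,18,0],1]]'; python3 - <<'E'
from h import *
to(.5685,.0496,.160,88)
p,_=eyes.snapshot('top');q,_=eyes.snapshot('side')
a=cv2.resize(p[110:230,240:390,::-1],None,fx=2.6,fy=2.6,interpolation=cv2.INTER_CUBIC)
b=cv2.resize(q[130:250,210:360,::-1],None,fx=2.6,fy=2.6,interpolation=cv2.INTER_CUBIC)
cv2.imwrite('pics/g3.png',np.hstack([a,b]))
E
```

```text
time: 6.5
tool_pos: [0.5459, 0.1482, 0.1527]
ee_rot: [-3.139, 0.0, 1.537]
wrist_force: [1.3, 0.6, 0.4]
width: 0.0171
time: 7.0
tool_pos: [0.5606, 0.0483, 0.1534]
ee_rot: [-3.139, -0.0, 1.535]
wrist_force: [0.8, 0.6, -1.2]
width: 0.0173
pos [0.5606 0.0483 0.1534] rpy [-179.9   -0.    87.9] w 0.0173 t 7.0
turn [-0.1 -0.  -0.1] shift [ 1.6  7.8 -6.7]
```

View pics/g3.png

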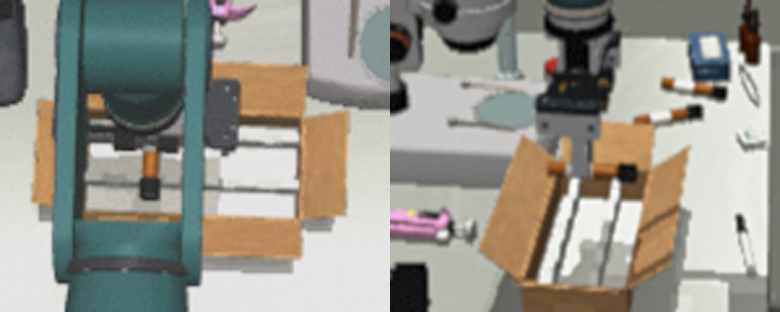

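```bash
python3 -m jog '[[[0,0,0],[1,8,10],1],[[0,0,0],[1,8,45],1],[[0,0,0],[1,8,80],1],[[0,0,0],[1,8,105],1],[[0,0,0],[1,8,112],1]]'; python3 -m jog '[[[0,0,0],[0,0,3],1],[[0,0,0],[0,0,5],1],[[0,0,0],[0,0,5],1],[[0,0,0],[0,0,5],1]]';python3 -c "
from h import *
to(.5685,.0496,.0325,88)"
```

```text
time: 7.6
tool_pos: [0.5665, 0.0512, 0.0381]
ee_rot: [-3.134, -0.0, 1.538]
wrist_force: [-0.0, -0.0, -0.6]
width: 0.0172
time: 8.0
tool_pos: [0.5704, 0.05, 0.0394]
ee_rot: [3.139, -0.0, 1.536]
wrist_force: [-0.4, -0.3, 0.6]
width: 0.017
pos [0.5704 0.05   0.0394] rpy [179.8  -0.   88. ] w 0.017 t 8.0
turn [ 0.2 -0.   0. ] shift [-0.4 -1.9  6.9]
```

```bash
python3 -m jog '[[[0,0,0],[0,-2,4],1],[[0,0,0],[0,-2,6],1],[[0,0,0],[0,-2,6],1],[[0,0,0],[0,-2,6],1]]';python3 -c "
from h import *
to(.5685,.0496,.0325,88)"
```

```text
time: 8.4
tool_pos: [0.5675, 0.0502, 0.0328]
ee_rot: [3.141, -0.001, 1.536]
wrist_force: [-1.6, 0.9, 5.6]
width: 0.0169
pos [0.5675 0.0502 0.0328] rpy [179.9  -0.   88. ] w 0.0169 t 8.4
turn [ 0.1 -0.   0. ] shift [-0.6  1.   0.3]
```

```bash
python3 -m jog '[[[0,0,0],[0,0,0],0.2],[[0,0,0],[0,0,0],0.2],[[0,0,0],[0,0,0],0.2],[[0,0,0],[0,0,0],0.2],[[0,0,0],[0,0,0],0.2]]'; python3 -m jog '[[[0,0,0],[0,0,-20],0.2],[[0,0,0],[0,0,-60],0.2],[[0,0,0],[0,0,-100],0.2],[[0,0,0],[0,0,-140],0.2],[[0,0,0],[0,0,-160],0.2]]'
python3 -c "
from h import *
to(.464,-.411,.19,-103.4)"
```

```text
time: 8.9
tool_pos: [0.5671, 0.0499, 0.0315]
ee_rot: [-3.141, 0.0, 1.536]
wrist_force: [-0.0, -1.0, 0.6]
width: 0.0377
time: 9.4
tool_pos: [0.5688, 0.0499, 0.1965]
ee_rot: [3.135, -0.0, 1.536]
wrist_force: [0.3, 0.2, 0.3]
width: 0.0377
pos [0.5688 0.0499 0.1965] rpy [179.6  -0.   88. ] w 0.0377 t 9.4
turn [ 1.000e-01  6.000e-01 -1.686e+02] shift [-464.2  -89.     5.8]
```

```bash
python3 -m jog '[[[0,0,1],[-45,-9,0],0],[[0,0,3],[-90,-18,0],0],[[0,0,5],[-135,-26,0],0],[[0,0,7],[-180,-35,0],-0.1],[[0,0,11.4],[-225,-43,0],-0.3]]'; python3 -c "
from h import *
to(.464,-.411,.12,76.6)
p,_=eyes.snapshot('top'); cv2.imwrite('pics/t2.png',cv2.resize(p[110:250,140:520,::-1],None,fx=2,fy=2))"
```

```text
time: 9.9
tool_pos: [0.5159, -0.1751, 0.1918]
ee_rot: [3.141, 0.0, 1.335]
wrist_force: [0.8, -0.4, -0.1]
width: 0.0565
pos [ 0.5159 -0.1751  0.1918] rpy [180.    0.   76.5] w 0.0565 t 9.9
turn [ 0.   0.  -0.1] shift [-241.5    4.6   71.8]
```

View pics/t2.png

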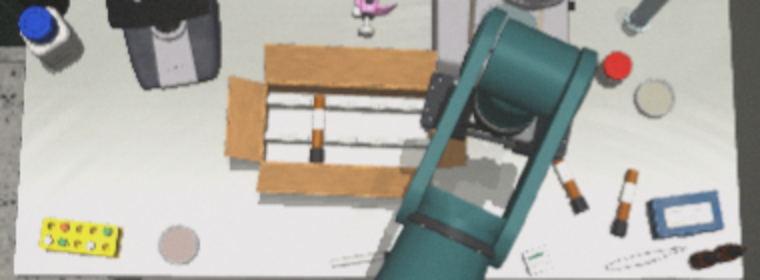

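```bash
python3 -m jog '[[[0,0,0],[-45,1,0],-0.3],[[0,0,0],[-90,2,0],-0.3],[[0,0,0],[-135,3,0],-0.3],[[0,0,0],[-180,4,0],-0.3],[[0,0,0],[-220,4,10],-0.3]]'; python3 -m jog '[[[0,0,0],[-15,0,30],-0.3],[[0,0,0],[-20,0,60],-0.3],[[0,0,0],[-21,0,80],-0.3],[[0,0,0],[-21,0,80],-0.3],[[0,0,0],[-21,0,80],-0.3]]'; python3 - <<'E'
from h import *
to(.464,-.411,.05,76.6)
q,_=eyes.snapshot('side')
cv2.imwrite('pics/g4.png',cv2.resize(q[130:210,270:370,::-1],None,fx=6,fy=6,interpolation=cv2.INTER_CUBIC))
x=np.array([np.cos(np.radians(-13.4)),np.sin(np.radians(-13.4)),0]);m=np.array([.4636,-.4114,.01])
print((proj('side',[m+.04*x,m-.062*x])-[270,130])*6)
E
```

```text
time: 10.45
tool_pos: [0.4696, -0.391, 0.1832]
ee_rot: [3.139, 0.002, 1.337]
wrist_force: [0.8, 0.0, -0.4]
width: 0.0609
time: 10.95
tool_pos: [0.4648, -0.4086, 0.1018]
ee_rot: [-3.141, -0.0, 1.338]
wrist_force: [-0.2, -0.6, 0.5]
width: 0.061
pos [ 0.4648 -0.4086  0.1018] rpy [-180.    -0.    76.6] w 0.061 t 10.95
turn [-0. -0.  0.] shift [-2.5 -0.2 51.8]
[[268.15750937 186.11030795]
 [418.92142005 211.44969833]]
```

View pics/g4.png

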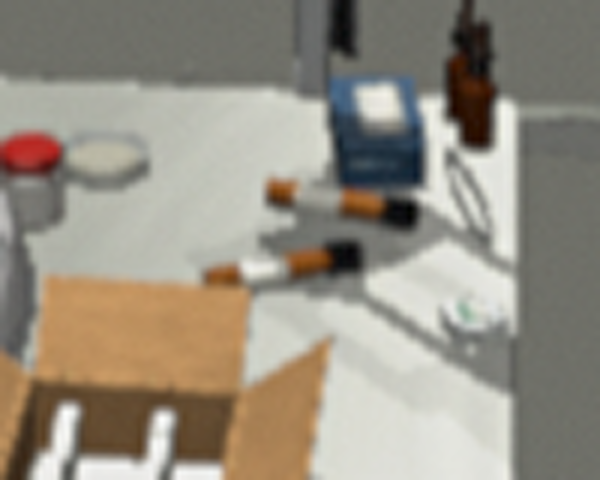

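```bash
python3 -c "
from h import *
X=cloud('top',np.load('d0.npy'))
for v in (208,211,214,218,222): print(v,X[v,460:472].round(3).tolist())"
```

```text
208 [[0.463, -0.435, 0.001], [0.463, -0.438, 0.001], [0.463, -0.441, 0.0], [0.464, -0.444, 0.0], [0.463, -0.446, 0.004], [0.463, -0.45, 0.002], [0.463, -0.453, 0.002], [0.464, -0.456, 0.001], [0.464, -0.46, -0.001], [0.463, -0.461, 0.005], [0.459, -0.455, 0.036], [0.459, -0.459, 0.031]]
211 [[0.454, -0.434, 0.002], [0.455, -0.438, -0.002], [0.454, -0.441, -0.001], [0.455, -0.444, -0.002], [0.453, -0.443, 0.015], [0.453, -0.446, 0.014], [0.451, -0.446, 0.025], [0.45, -0.445, 0.037], [0.45, -0.449, 0.034], [0.45, -0.452, 0.033], [0.45, -0.454, 0.038], [0.45, -0.457, 0.038]]
214 [[0.444, -0.431, 0.013], [0.446, -0.439, -0.006], [0.445, -0.441, -0.001], [0.445, -0.443, 0.001], [0.445, -0.446, 0.003], [0.443, -0.444, 0.018], [0.442, -0.446, 0.024], [0.441, -0.445, 0.035], [0.441, -0.448, 0.035], [0.44, -0.45, 0.039], [0.441, -0.454, 0.036], [0.441, -0.457, 0.036]]
218 [[0.432, -0.432, 0.006], [0.434, -0.438, -0.004], [0.433, -0.441, -0.002], [0.433, -0.442, 0.004], [0.433, -0.446, 0.002], [0.433, -0.449, 0.001], [0.432, -0.448, 0.013], [0.43, -0.446, 0.031], [0.43, -0.449, 0.031], [0.43, -0.452, 0.032], [0.429, -0.453, 0.036], [0.429, -0.457, 0.035]]
222 [[0.421, -0.433, 0.001], [0.421, -0.436, 0.001], [0.42, -0.437, 0.009], [0.421, -0.443, -0.002], [0.421, -0.445, 0.003], [0.421, -0.45, -0.003], [0.419, -0.446, 0.018], [0.418, -0.447, 0.025], [0.418, -0.448, 0.032], [0.417, -0.45, 0.036], [0.418, -0.455, 0.03], [0.417, -0.455, 0.039]]
```

```bash
python3 -m jog '[[[0,0,0],[-3,7.5,0],0.32],[[0,0,0],[-3,7.5,0],0.32],[[0,0,0],[-3,7.5,20],0.32],[[0,0,0],[-3,7.5,40],0.32],[[0,0,0],[-3,7.5,50],0.32]]'; python3 -m jog '[[[0,0,0],[0,0,0],0.32],[[0,0,0],[0,0,0],0.32]]';  python3 -c "
from h import *
to(.4714,-.413,.005,76.6)"
```

```text
time: 11.5
tool_pos: [0.4712, -0.413, 0.0507]
ee_rot: [-3.14, -0.001, 1.338]
wrist_force: [0.5, 0.2, -0.7]
width: 0.0322
time: 11.7
tool_pos: [0.4717, -0.4138, 0.0526]
ee_rot: [3.141, 0.001, 1.338]
wrist_force: [-0.1, 0.3, 0.4]
width: 0.032
pos [ 0.4717 -0.4138  0.0526] rpy [179.9   0.   76.6] w 0.032 t 11.7
turn [0.1 0.  0. ] shift [ 0.7 -0.6 47.6]
```

```bash
python3 -m jog '[[[0,0,0],[0.7,0,20],0.32],[[0,0,0],[0.7,0,36],0.32],[[0,0,0],[0.7,0,46],0.32],[[0,0,0],[0.7,0,47],0.32],[[0,0,0],[0.7,0,47],0.32]]'; python3 -m jog '[[[0,0,0],[0,0,0],1],[[0,0,0],[0,0,0],1],[[0,0,0],[0,0,0],1],[[0,0,0],[0,0,0],1],[[0,0,0],[0,0,0],1]]';  python3 -m jog '[[[0,0,0],[0,0,-30],1],[[0,0,0],[0,0,-70],1],[[0,0,0],[0,0,-110],1],[[0,0,0],[0,0,-150],1],[[0,0,0],[0,0,-155],1]]'; python3 -c "
from h import *
to(.5735,-.0384,.160,88)"
```

```text
time: 12.2
tool_pos: [0.4715, -0.4128, 0.0046]
ee_rot: [-3.141, -0.0, 1.337]
wrist_force: [0.2, 0.0, -0.4]
width: 0.0318
time: 12.7
tool_pos: [0.472, -0.4133, 0.0057]
ee_rot: [3.14, 0.001, 1.337]
wrist_force: [1.0, -0.3, 2.6]
width: 0.017
time: 13.2
tool_pos: [0.4736, -0.4149, 0.1668]
ee_rot: [3.132, 0.006, 1.337]
wrist_force: [0.8, -0.7, -0.3]
width: 0.0175
pos [ 0.4736 -0.4149  0.1668] rpy [179.4   0.4  76.6] w 0.0175 t 13.2
turn [  0.5   0.4 -11.4] shift [389.5  10.1   4.5]
```

```bash
python3 -m jog '[[[0,0,-2],[40,1,0],1],[[0,0,-4],[80,2,0],1],[[0,0,-6],[120,3,0],1],[[0,0,-9],[160,4,0],1],[[0,0,-11.4],[200,5,0],1]]';python3 -c "
from h import *
to(.5735,-.0384,.160,88)"
```

```text
time: 13.7
tool_pos: [0.5221, -0.2175, 0.1581]
ee_rot: [-3.139, -0.001, 1.538]
wrist_force: [0.6, 0.8, 0.4]
width: 0.0171
pos [ 0.5221 -0.2175  0.1581] rpy [-1.799e+02 -1.000e-01  8.810e+01] w 0.0171 t 13.7
turn [-0.1 -0.1  0.1] shift [180.7  45.5  -1.8]
```

```bash
python3 -m jog '[[[0,0,0],[40,5,0],1],[[0,0,0],[80,15,0],1],[[0,0,0],[120,26,0],1],[[0,0,0],[155,38,0],1],[[0,0,0],[173,45,0],1]]';python3 -m jog '[[[0,0,0],[0,0,0],1],[[0,0,0],[0,0,0],1]]';python3 -c "
from h import *
to(.5735,-.0384,.0325,88)
p,_=eyes.snapshot('top');q,_=eyes.snapshot('side')
a=cv2.resize(p[110:230,240:390,::-1],None,fx=2.6,fy=2.6,interpolation=cv2.INTER_CUBIC)
b=cv2.resize(q[130:250,210:360,::-1],None,fx=2.6,fy=2.6,interpolation=cv2.INTER_CUBIC)
cv2.imwrite('pics/g5.png',np.hstack([a,b]))"
```

```text
time: 14.2
tool_pos: [0.5733, -0.0448, 0.1581]
ee_rot: [-3.139, -0.001, 1.539]
wrist_force: [-0.4, -1.0, 0.7]
width: 0.0173
time: 14.4
tool_pos: [0.5729, -0.048, 0.1585]
ee_rot: [-3.139, 0.0, 1.537]
wrist_force: [0.4, -0.2, -0.9]
width: 0.0172
pos [ 0.5729 -0.048   0.1585] rpy [-179.9    0.    88.1] w 0.0172 t 14.4
turn [-0.1  0.   0.1] shift [  9.7   0.6 126. ]
```

View pics/g5.png

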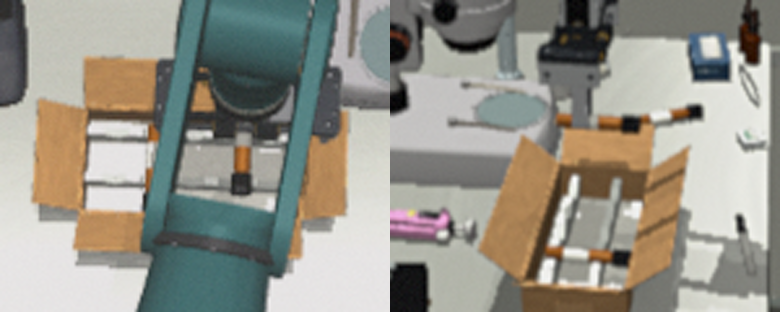

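Seat 2 vial is cradled with its cap in the front space; vial C is held level over seat 4. Lower it.

```bash
python3 -m jog '[[[0,0,0],[9,0,10],1],[[0,0,0],[9,0,50],1],[[0,0,0],[9,0,85],1],[[0,0,0],[9,0,108],1],[[0,0,0],[9,0,114],1]]';python3 -m jog '[[[0,0,0],[0,0,0],1],[[0,0,0],[0,0,0],1],[[0,0,0],[0,0,0],1]]';python3 -c "
from h import *
to(.5735,-.0384,.0325,88)"
```

```text
time: 15.0
tool_pos: [0.5706, -0.0389, 0.0413]
ee_rot: [-3.134, -0.001, 1.535]
wrist_force: [-0.7, -0.0, 0.1]
width: 0.0172
time: 15.3
tool_pos: [0.5753, -0.0394, 0.0479]
ee_rot: [3.138, 0.0, 1.536]
wrist_force: [0.3, 1.2, 0.2]
width: 0.0169
pos [ 0.5753 -0.0394  0.0479] rpy [179.8   0.   88. ] w 0.0169 t 15.3
turn [0.2 0.  0. ] shift [ 0.9 -1.9 15.4]
```

```bash
python3 -m jog '[[[0,0,0],[0.5,-2,8],1],[[0,0,0],[0.5,-2,13],1],[[0,0,0],[0.5,-2,15],1],[[0,0,0],[0.5,-2,15],1],[[0,0,0],[0.5,-2,15],1]]';python3 -c "
from h import *
to(.5735,-.0384,.0325,88)"
```

```text
time: 15.8
tool_pos: [0.5722, -0.0378, 0.0328]
ee_rot: [3.14, -0.001, 1.537]
wrist_force: [-3.1, 1.7, 8.0]
width: 0.0173
pos [ 0.5722 -0.0378  0.0328] rpy [ 1.799e+02 -1.000e-01  8.800e+01] w 0.0173 t 15.8
turn [ 0.1 -0.1  0. ] shift [-0.5  1.4  0.3]
```

```bash
python3 -m jog '[[[0,0,0],[0,0,0],0.2],[[0,0,0],[0,0,0],0.2],[[0,0,0],[0,0,0],0.2],[[0,0,0],[0,0,0],0.2],[[0,0,0],[0,0,0],0.2]]'; python3 -m jog '[[[0,0,0],[0,0,-20],0.2],[[0,0,0],[0,0,-60],0.2],[[0,0,0],[0,0,-100],0.2],[[0,0,0],[0,0,-140],0.2],[[0,0,0],[0,0,-160],0.2]]'
python3 -m jog '[[[0,0,8],[-35,-20,0],0],[[0,0,16],[-70,-40,0],0],[[0,0,24],[-105,-50,0],0],[[0,0,32],[-140,-60,0],-0.1],[[0,0,40],[-180,-67,0],-0.3]]'
python3 -m jog '[[[0,0,8],[0,0,0],-0.3],[[0,0,16],[0,0,0],-0.3],[[0,0,24],[0,0,0],-0.3],[[0,0,32],[0,0,0],-0.3],[[0,0,40],[0,0,0],-0.3]]'
python3 -m jog '[[[0,0,8],[0,0,0],-0.3],[[0,0,16],[0,0,0],-0.3],[[0,0,24],[0,0,0],-0.3],[[0,0,32],[0,0,0],-0.3],[[0,0,40],[0,0,0],-0.3]]'
python3 -c "
from h import *
to(.4947,-.3194,.12,-69.3)
p,_=eyes.snapshot('top');q,_=eyes.snapshot('side')
a=cv2.resize(p[130:230,240:480,::-1],None,fx=3,fy=3,interpolation=cv2.INTER_CUBIC)
b=cv2.resize(q[130:250,210:370,::-1],None,fx=2.4,fy=2.4,interpolation=cv2.INTER_CUBIC)
b=cv2.copyMakeBorder(b,0,0,0,720-b.shape[1],cv2.BORDER_CONSTANT)
cv2.imwrite('pics/g6.png',np.vstack([a,b]))
x=np.array([np.cos(np.radians(20.7)),np.sin(np.radians(20.7)),0]);m=np.array([.4947,-.3194,.01])
print((proj('side',[m+.04*x,m-.062*x])-[210,130])*2.4)
"
```

```text
time: 16.3
tool_pos: [0.5717, -0.0385, 0.0304]
ee_rot: [-3.141, -0.0, 1.536]
wrist_force: [0.1, -0.4, -0.5]
width: 0.0374
time: 16.8
tool_pos: [0.5734, -0.0388, 0.1954]
ee_rot: [3.135, 0.001, 1.536]
wrist_force: [0.0, 0.9, -0.2]
width: 0.0376
time: 17.3
tool_pos: [0.4979, -0.2169, 0.1909]
ee_rot: [3.141, -0.0, 0.833]
wrist_force: [0.7, 0.2, 0.0]
width: 0.0564
time: 17.8
tool_pos: [0.4986, -0.2162, 0.1906]
ee_rot: [-3.141, 0.0, 0.134]
wrist_force: [-0.7, 0.1, 0.2]
width: 0.0615
time: 18.3
tool_pos: [0.4986, -0.2161, 0.1905]
ee_rot: [-3.142, 0.0, -0.564]
wrist_force: [0.8, 0.3, -0.3]
width: 0.0608
pos [ 0.4986 -0.2161  0.1905] rpy [-180.     0.   -32.3] w 0.0608 t 18.3
turn [ 0.  0. 37.] shift [51.9 89.4 70.5]
[[226.85143513 110.1288454 ]
 [289.26299708 101.25017498]]
```

View pics/g6.png

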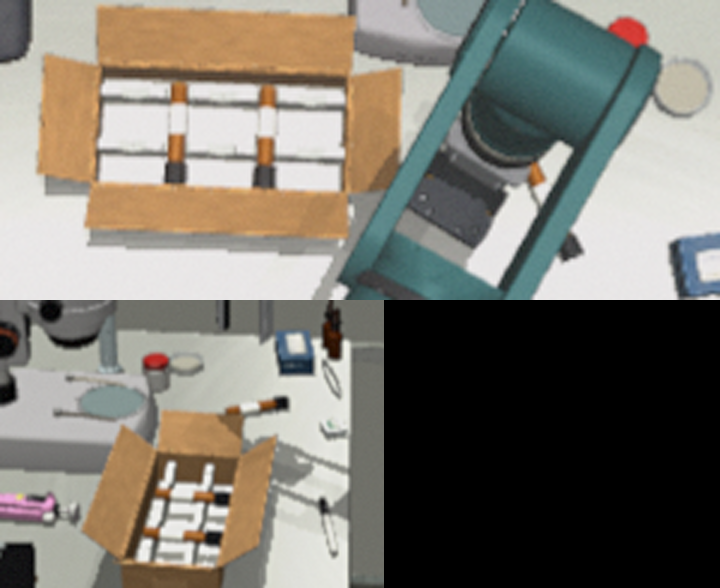

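```bash
python3 -m jog '[[[0,0,8],[10,18,0],-0.3],[[0,0,16],[21,36,0],-0.3],[[0,0,24],[31,54,10],-0.3],[[0,0,32],[42,72,20],-0.3],[[0,0,37],[52,89,40],-0.3]]'; python3 -m jog '[[[0,0,0],[0,0,30],-0.3],[[0,0,0],[0,0,60],-0.3],[[0,0,0],[0,0,80],-0.3],[[0,0,0],[0,0,90],-0.3],[[0,0,0],[0,0,90],-0.3]]'; python3 -m jog '[[[0,0,0],[0,0,0],-0.3],[[0,0,0],[0,0,0],-0.3]]';python3 -c "
from h import *
to(.4947,-.3194,.005,-69.3)"
```

```text
time: 18.9
tool_pos: [0.4965, -0.3207, 0.152]
ee_rot: [-3.14, -0.003, -1.205]
wrist_force: [0.6, -0.9, -0.8]
width: 0.0614
time: 19.4
tool_pos: [0.4947, -0.3184, 0.0589]
ee_rot: [3.14, 0.003, -1.202]
wrist_force: [-0.7, -0.1, -0.2]
width: 0.0615
time: 19.6
tool_pos: [0.4967, -0.3198, 0.0627]
ee_rot: [-3.14, -0.003, -1.203]
wrist_force: [-1.0, 0.0, 0.3]
width: 0.0617
pos [ 0.4967 -0.3198  0.0627] rpy [-179.9   -0.2  -68.9] w 0.0617 t 19.6
turn [-0.1 -0.2  0.4] shift [-1.3  1.9 57.7]
```

```bash
python3 -m jog '[[[0,0,0.4],[-1,1.5,20],-0.3],[[0,0,0.4],[-1,1.5,40],-0.1],[[0,0,0.4],[-1,1.5,54],0],[[0,0,0.4],[-1,1.5,57],0],[[0,0,0.4],[-1,1.5,57],0.2]]'; python3 -m jog '[[[0,0,0],[0,0,0],1],[[0,0,0],[0,0,0],1],[[0,0,0],[0,0,0],1],[[0,0,0],[0,0,0],1],[[0,0,0],[0,0,0],1]]'; python3 -m jog '[[[0,0,0],[0,0,0],1],[[0,0,0],[0,0,0],1]]';  python3 -c "
from h import *
to(.4947,-.3194,.005,-69.3)"
```

```text
time: 20.1
tool_pos: [0.494, -0.3187, 0.0039]
ee_rot: [-3.142, 0.0, -1.211]
wrist_force: [0.0, -0.2, 0.4]
width: 0.0418
time: 20.6
tool_pos: [0.4945, -0.3191, 0.0047]
ee_rot: [-3.141, -0.002, -1.211]
wrist_force: [0.5, -0.1, 3.2]
width: 0.017
time: 20.8
tool_pos: [0.4945, -0.3192, 0.0047]
ee_rot: [-3.141, -0.001, -1.211]
wrist_force: [-0.0, -0.1, 4.4]
width: 0.0169
pos [ 0.4945 -0.3192  0.0047] rpy [-1.799e+02 -1.000e-01 -6.940e+01] w 0.0169 t 20.8
turn [-0.1 -0.1 -0.1] shift [ 0.3 -0.1 -0.3]
```

```bash
python3 -m jog '[[[0,0,0],[0,0,-30],1],[[0,0,0],[0,0,-70],1],[[0,0,0],[0,0,-110],1],[[0,0,0],[0,0,-150],1],[[0,0,0],[0,0,-155],1]]'; python3 -m jog '[[[0,0,0],[0,0,0],1],[[0,0,0],[0,0,0],1]]'; python3 -c "
from h import *
to(.567,.0056,.16,-92)"
```

```text
time: 21.3
tool_pos: [0.4962, -0.3204, 0.1649]
ee_rot: [-3.136, -0.009, -1.211]
wrist_force: [-0.7, -0.4, 0.0]
width: 0.017
time: 21.5
tool_pos: [0.4929, -0.318, 0.1562]
ee_rot: [3.139, 0.004, -1.211]
wrist_force: [-0.2, -1.0, -0.6]
width: 0.0172
pos [ 0.4929 -0.318   0.1562] rpy [179.9   0.2 -69.4] w 0.0172 t 21.5
turn [ 0.2  0.2 22.6] shift [-276.7 -183.3   -3.2]
```

```bash
python3 -m jog '[[[0,0,4],[-35,-23,0],1],[[0,0,8],[-70,-46,0],1],[[0,0,12],[-105,-70,0],1],[[0,0,16],[-140,-93,0],1],[[0,0,22.6],[-175,-116,0],1]]'; python3 -c "
from h import *
to(.567,.0056,.16,-92)"
```

```text
time: 22.0
tool_pos: [0.5395, -0.112, 0.1554]
ee_rot: [3.136, 0.002, -1.609]
wrist_force: [1.0, -1.1, -0.2]
width: 0.0174
pos [ 0.5395 -0.112   0.1554] rpy [ 1.797e+02  1.000e-01 -9.220e+01] w 0.0174 t 22.0
turn [ 0.3  0.1 -0.2] shift [-118.5  -23.    -4.5]
```

```bash
python3 -m jog '[[[0,0,0],[-40,-8,0],1],[[0,0,0],[-80,-16,0],1],[[0,0,0],[-110,-24,0],1],[[0,0,0],[-118,-25,0],1],[[0,0,0],[-118,-25,0],1]]'; python3 -m jog '[[[0,0,0],[0,0,0],1],[[0,0,0],[0,0,0],1]]';python3 -c "
from h import *
to(.567,.0056,.0325,-92)
p,_=eyes.snapshot('top');q,_=eyes.snapshot('side')
a=cv2.resize(p[110:230,240:390,::-1],None,fx=2.6,fy=2.6,interpolation=cv2.INTER_CUBIC)
b=cv2.resize(q[130:250,210:360,::-1],None,fx=2.6,fy=2.6,interpolation=cv2.INTER_CUBIC)
cv2.imwrite('pics/g7.png',np.hstack([a,b]))"
```

```text
time: 22.5
tool_pos: [0.5687, 0.004, 0.1561]
ee_rot: [3.137, -0.0, -1.603]
wrist_force: [-0.3, -0.3, -0.1]
width: 0.0173
time: 22.7
tool_pos: [0.5694, 0.0016, 0.1581]
ee_rot: [3.14, -0.0, -1.607]
wrist_force: [-0.5, 0.1, 0.7]
width: 0.0173
pos [0.5694 0.0016 0.1581] rpy [179.9  -0.  -92.1] w 0.0173 t 22.7
turn [ 0.1 -0.  -0.1] shift [ -4.    2.4 125.6]
```

View pics/g7.png

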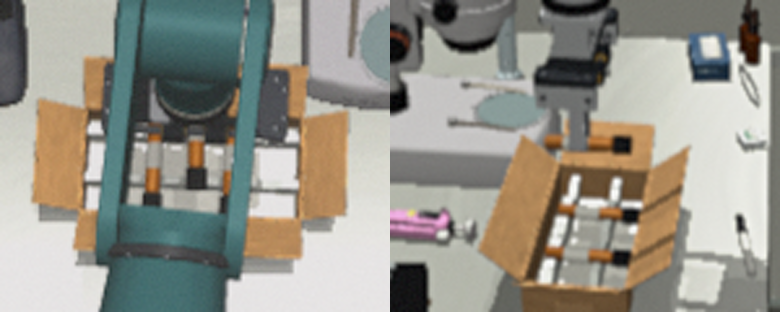

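```bash
python3 -m jog '[[[0,0,0],[-4,2,10],1],[[0,0,0],[-4,2,50],1],[[0,0,0],[-4,2,85],1],[[0,0,0],[-4,2,105],1],[[0,0,0],[-4,2,114],1]]';python3 -m jog '[[[0,0,0],[0,0,0],1],[[0,0,0],[0,0,0],1],[[0,0,0],[0,0,0],1]]';python3 -c "
from h import *
to(.567,.0056,.0325,-92)"
```

```text
time: 23.3
tool_pos: [0.5655, 0.0071, 0.0412]
ee_rot: [3.136, 0.0, -1.606]
wrist_force: [-0.1, 0.4, 0.6]
width: 0.0171
time: 23.6
tool_pos: [0.5694, 0.0069, 0.0468]
ee_rot: [-3.138, -0.0, -1.605]
wrist_force: [-1.2, 0.8, 0.1]
width: 0.0175
pos [0.5694 0.0069 0.0468] rpy [-179.8   -0.   -92. ] w 0.0175 t 23.6
turn [-0.2 -0.   0. ] shift [ 1.4  2.4 14.2]
```

```bash
python3 -m jog '[[[0,0,0],[1,2,8],1],[[0,0,0],[1,2,12],1],[[0,0,0],[1,2,14],1],[[0,0,0],[1,2,14],1],[[0,0,0],[1,2,14],1]]';python3 -c "
from h import *
to(.567,.0056,.0325,-92)"
```

```text
time: 24.1
tool_pos: [0.5665, 0.006, 0.0321]
ee_rot: [-3.14, -0.0, -1.606]
wrist_force: [-0.7, -0.5, 5.4]
width: 0.0172
pos [0.5665 0.006  0.0321] rpy [-179.9   -0.   -92. ] w 0.0172 t 24.1
turn [-0.1 -0.   0. ] shift [ 0.4 -0.5 -0.4]
```

```bash
python3 -m jog '[[[0,0,0],[0,0,0],0.35],[[0,0,0],[0,0,0],0.35],[[0,0,0],[0,0,0],0.35],[[0,0,0],[0,0,0],0.35]]'; python3 -m jog '[[[0,0,0],[0,0,-20],0.35],[[0,0,0],[0,0,-60],0.35],[[0,0,0],[0,0,-100],0.35],[[0,0,0],[0,0,-140],0.35],[[0,0,0],[0,0,-170],0.35]]'
python3 -m jog '[[[0,0,0],[-40,40,0],1],[[0,0,0],[-80,80,0],1],[[0,0,0],[-120,110,0],1],[[0,0,0],[-160,110,0],1],[[0,0,0],[-200,110,0],1]]'
python3 -c "
from h import *
p,d=eyes.snapshot('top');q,_=eyes.snapshot('side')
np.save('d1.npy',d)
a=cv2.resize(p[110:230,230:390,::-1],None,fx=4,fy=4,interpolation=cv2.INTER_CUBIC)
cv2.imwrite('pics/g8.png',a)
to(.57,.24,.08,-92)
X=cloud('top',d)
for v in range(128,154,4): print(v,X[v,300].round(4))
for v in range(188,208,3): print(v,X[v,340].round(4))
for u in list(range(250,274,4))+list(range(354,376,4)): print(u,X[165,u].round(4))
"
```

```text
time: 24.5
tool_pos: [0.5657, 0.0062, 0.0303]
ee_rot: [3.141, 0.0, -1.605]
wrist_force: [-0.8, -0.9, 0.5]
width: 0.0305
time: 25.0
tool_pos: [0.5665, 0.0061, 0.2037]
ee_rot: [-3.139, -0.0, -1.605]
wrist_force: [0.5, 0.1, -0.1]
width: 0.0305
time: 25.5
tool_pos: [0.4614, 0.2118, 0.2013]
ee_rot: [-3.141, 0.001, -1.604]
wrist_force: [0.3, 0.2, -0.2]
width: 0.0005
pos [0.4618 0.214  0.2005] rpy [ 1.80e+02  1.00e-01 -9.16e+01] w 0.0003 t 25.6
turn [0.  0.1 0.4] shift [ -28.8 -107.4  120.5]
128 [ 0.7099  0.0507 -0.0036]
132 [0.6683 0.0468 0.095 ]
136 [0.6582 0.0469 0.0885]
140 [0.6487 0.0471 0.0799]
144 [0.6389 0.0472 0.0715]
148 [0.6276 0.0472 0.0685]
152 [0.6178 0.0473 0.0599]
188 [ 0.5212 -0.073   0.0036]
191 [ 0.5112 -0.0728  0.0081]
194 [ 0.4933 -0.0705  0.0608]
197 [ 0.4835 -0.0702  0.0667]
200 [ 0.4736 -0.0699  0.0744]
203 [ 0.4639 -0.0697  0.0807]
206 [ 0.4534 -0.0691  0.0939]
250 [ 0.5918  0.2022 -0.0045]
254 [0.5719 0.1784 0.0853]
258 [0.5737 0.1678 0.0778]
262 [0.5729 0.1558 0.0816]
266 [0.5758 0.1455 0.0692]
270 [0.5782 0.1348 0.0589]
354 [ 0.5878 -0.114   0.025 ]
358 [ 0.5795 -0.123   0.0625]
362 [ 0.5775 -0.1339  0.0717]
366 [ 0.5757 -0.1448  0.0798]
370 [ 0.5734 -0.1552  0.0907]
374 [ 0.5947 -0.1772 -0.0036]
```

View pics/g8.png

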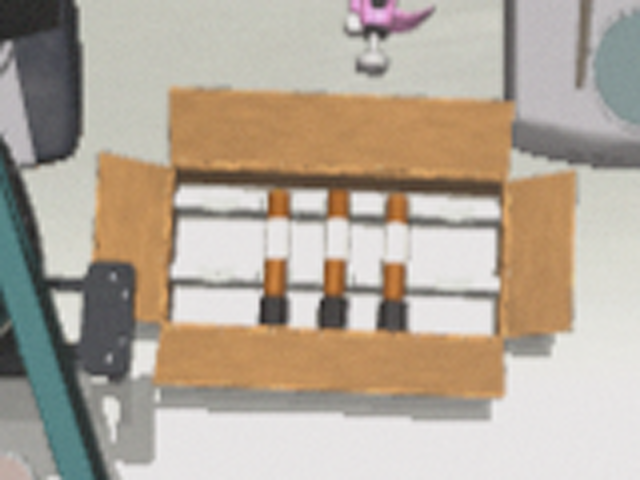

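```bash
python3 -m jog '[[[0,0,0],[-15,-40,0],1],[[0,0,0],[-15,-83,0],1],[[0,0,0],[-15,-83,30],1],[[0,0,0],[-15,-83,80],1],[[0,0,0],[-15,-83,120],1]]';python3 -m jog '[[[0,0,0],[0,0,5],1],[[0,0,0],[0,0,5],1],[[0,0,0],[0,0,5],1]]';python3 -c "
from h import *
to(.54,.14,.075,-92)"
```

```text
time: 26.1
tool_pos: [0.5465, 0.2207, 0.0783]
ee_rot: [3.14, -0.001, -1.606]
wrist_force: [-0.3, -0.0, -0.9]
width: 0.0004
time: 26.4
tool_pos: [0.5482, 0.2221, 0.0787]
ee_rot: [-3.137, 0.001, -1.606]
wrist_force: [-0.0, -0.3, 0.6]
width: 0.0004
pos [0.5482 0.2221 0.0787] rpy [-1.797e+02  1.000e-01 -9.200e+01] w 0.0004 t 26.4
turn [-0.3  0.1  0. ] shift [82.3  5.4  3.5]
```

```bash
python3 -m jog '[[[0,0,0],[20,0,3],1],[[0,0,0],[40,0,3],1],[[0,0,0],[55,0,3],1],[[0,0,0],[70,0,3],1],[[0,0,0],[82,0,3],1]]';python3 -m jog '[[[0,0,0],[12,0,0],1],[[0,0,0],[24,0,0],1],[[0,0,0],[36,0,0],1],[[0,0,0],[46,0,4],1],[[0,0,0],[50,0,8],1]]';python3 -m jog '[[[0,0,0],[0,0,3],1],[[0,0,0],[0,0,6],1],[[0,0,0],[0,0,8],1],[[0,0,0],[0,0,8],1]]';python3 -c "
from h import *
to(.54,.085,.057,-92)"
```

```text
time: 26.9
tool_pos: [0.5451, 0.1393, 0.0753]
ee_rot: [-3.137, 0.001, -1.605]
wrist_force: [1.3, 2.1, 0.6]
width: 0.0003
time: 27.4
tool_pos: [0.5417, 0.0886, 0.0643]
ee_rot: [3.141, -0.001, -1.606]
wrist_force: [0.1, 0.6, 0.7]
width: 0.0007
time: 27.8
tool_pos: [0.5418, 0.0901, 0.057]
ee_rot: [3.141, -0.001, -1.605]
wrist_force: [-1.2, -2.3, 3.2]
width: 0.0005
pos [0.5418 0.0901 0.057 ] rpy [180.   -0.  -91.9] w 0.0005 t 27.8
turn [ 0.  -0.   0.1] shift [5.1 1.6 0. ]
```

```bash
python3 -m jog '[[[0,0,0],[0,0,2],1],[[0,0,0],[0,0,2],1],[[0,0,0],[0,0,2],1]]'; python3 -m jog '[[[0,0,0],[0,0,-30],1],[[0,0,0],[0,0,-80],1],[[0,0,0],[0,0,-130],1],[[0,0,0],[40,0,-130],1],[[0,0,0],[80,0,-130],1]]';python3 -m jog '[[[0,0,0],[45,0,0],1],[[0,0,0],[90,0,0],1],[[0,0,0],[135,0,0],1],[[0,0,0],[180,0,0],1],[[0,0,0],[220,0,0],1]]';python3 -m jog '[[[0,0,0],[0,0,0],1],[[0,0,0],[0,0,0],1]]';python3 -c "
from h import *
to(.54,-.21,.075,-92)
p,d=eyes.snapshot('top'); X=cloud('top',d)
for y in (.12,.10,.085,.075,.07,.06):
  u,v=proj('top',[[.57,y,.057]])[0].round().astype(int); print(X[v-1:v+2,u-1:u+2].mean((0,1)).round(4))
"
```

```text
time: 28.1
tool_pos: [0.5418, 0.0901, 0.0568]
ee_rot: [-3.141, -0.001, -1.605]
wrist_force: [-4.2, -1.1, 10.0]
width: 0.0006
time: 28.6
tool_pos: [0.5405, 0.0105, 0.1874]
ee_rot: [-3.136, 0.0, -1.601]
wrist_force: [1.1, -0.7, -0.9]
width: 0.0005
time: 29.1
tool_pos: [0.5314, -0.2114, 0.1843]
ee_rot: [-3.142, 0.0, -1.605]
wrist_force: [0.6, 1.0, 0.3]
width: 0.0004
time: 29.3
tool_pos: [0.5314, -0.21, 0.184]
ee_rot: [3.141, 0.001, -1.607]
wrist_force: [-0.3, 0.4, -0.8]
width: 0.0002
pos [ 0.5314 -0.21    0.184 ] rpy [ 1.80e+02  1.00e-01 -9.21e+01] w 0.0002 t 29.3
turn [ 0.   0.1 -0.1] shift [-1.00e-01 -8.60e+00  1.09e+02]
[0.5695 0.1201 0.0579]
[0.57   0.0997 0.0564]
[0.5698 0.0849 0.0577]
[0.5699 0.0761 0.0576]
[0.5777 0.0721 0.0223]
[0.5775 0.0601 0.0235]
```

```bash
python3 -m jog '[[[0,0,0],[0,-8,30],1],[[0,0,0],[0,-8,70],1],[[0,0,0],[0,-8,100],1],[[0,0,0],[0,-8,107],1],[[0,0,0],[0,-8,107],1]]';python3 -m jog '[[[0,0,0],[-20,0,0],1],[[0,0,0],[-40,0,0],1],[[0,0,0],[-55,0,0],1],[[0,0,0],[-70,0,0],1],[[0,0,0],[-82,0,0],1]]';python3 -m jog '[[[0,0,0],[-12,0,0],1],[[0,0,0],[-24,0,0],1],[[0,0,0],[-36,0,0],1],[[0,0,0],[-46,0,4],1],[[0,0,0],[-50,0,8],1]]';python3 -m jog '[[[0,0,0],[0,0,3],1],[[0,0,0],[0,0,6],1],[[0,0,0],[0,0,8],1],[[0,0,0],[0,0,8],1]]';python3 -c "
from h import *
to(.54,-.075,.057,-92)"
```

```text
time: 29.85
tool_pos: [0.5391, -0.2082, 0.0767]
ee_rot: [3.139, 0.002, -1.603]
wrist_force: [0.9, 0.4, 0.2]
width: 0.0001
time: 30.35
tool_pos: [0.5433, -0.127, 0.0793]
ee_rot: [-3.139, -0.0, -1.604]
wrist_force: [0.5, -1.8, 1.6]
width: 0.0004
time: 30.85
tool_pos: [0.5441, -0.0768, 0.0694]
ee_rot: [3.142, 0.001, -1.604]
wrist_force: [0.9, -0.9, 0.5]
width: 0.0005
time: 31.25
tool_pos: [0.5437, -0.0784, 0.0612]
ee_rot: [3.141, 0.0, -1.606]
wrist_force: [0.4, -0.2, -0.7]
width: 0.0006
pos [ 0.5437 -0.0784  0.0612] rpy [179.9   0.  -92. ] w 0.0006 t 31.25
turn [ 0.1  0.  -0. ] shift [-3.3  3.8  4.2]
```

```bash
python3 -m jog '[[[0,0,0],[0,0,3],1],[[0,0,0],[0,0,6],1],[[0,0,0],[0,0,6.5],1],[[0,0,0],[0,0,6.5],1]]'; python3 -m jog '[[[0,0,0],[0,0,-30],1],[[0,0,0],[0,0,-80],1],[[0,0,0],[0,0,-130],1],[[0,0,0],[-30,40,-130],1],[[0,0,0],[-60,80,-130],1]]';python3 -m jog '[[[0,0,0],[-15,40,0],1],[[0,0,0],[-20,60,0],1],[[0,0,0],[-20,62,0],1],[[0,0,0],[-20,62,0],1]]';python3 -c "
from h import *
to(.405,.006,.078,-92)
p,d=eyes.snapshot('top'); X=cloud('top',d)
for y in (-.11,-.09,-.08,-.07,-.065,-.05):
  u,v=proj('top',[[.585,y,.057]])[0].round().astype(int); print(X[v-1:v+2,u-1:u+2].mean((0,1)).round(4))
"
```

```text
time: 31.65
tool_pos: [0.5444, -0.0783, 0.0569]
ee_rot: [-3.14, -0.0, -1.605]
wrist_force: [-2.7, 0.4, 8.0]
width: 0.0002
time: 32.15
tool_pos: [0.4672, -0.0157, 0.1876]
ee_rot: [-3.137, -0.0, -1.607]
wrist_force: [0.2, 0.7, -0.3]
width: 0.0008
time: 32.55
tool_pos: [0.4052, 0.0065, 0.1855]
ee_rot: [-3.14, -0.0, -1.605]
wrist_force: [0.1, -0.1, 0.6]
width: 0.0003
pos [0.4052 0.0065 0.1855] rpy [-179.9   -0.   -92. ] w 0.0003 t 32.55
turn [-0.1 -0.   0. ] shift [  0.4   0.3 107.5]
[ 0.5835 -0.1087  0.0573]
[ 0.5867 -0.0912  0.056 ]
[ 0.5867 -0.0794  0.0554]
[ 0.5866 -0.0706  0.0554]
[ 0.5864 -0.0647  0.0563]
[ 0.5913 -0.0506  0.034 ]
```

```bash
python3 -m jog '[[[0,0,0],[0,0,30],1],[[0,0,0],[0,0,70],1],[[0,0,0],[0,0,100],1],[[0,0,0],[0,0,105],1],[[0,0,0],[0,0,105],1]]';python3 -m jog '[[[0,0,0],[0,-20,0],1],[[0,0,0],[0,-40,0],1],[[0,0,0],[0,-55,0],1],[[0,0,0],[0,-70,0],1],[[0,0,0],[0,-82,0],1]]';python3 -m jog '[[[0,0,0],[0,-12,0],1],[[0,0,0],[0,-24,0],1],[[0,0,0],[0,-36,0],1],[[0,0,0],[0,-44,4],1],[[0,0,0],[0,-47,8],1]]';python3 -m jog '[[[0,0,0],[0,0,2],1],[[0,0,0],[0,0,4],1],[[0,0,0],[0,0,6],1],[[0,0,0],[0,0,6],1]]';python3 -c "
from h import *
to(.535,.006,.06,-92)"
```

```text
time: 33.1
tool_pos: [0.405, 0.0063, 0.0795]
ee_rot: [3.139, 0.0, -1.606]
wrist_force: [-0.7, -0.2, 0.7]
width: 0.0008
time: 33.6
tool_pos: [0.4447, 0.005, 0.0869]
ee_rot: [3.031, -0.001, -1.605]
wrist_force: [-78.8, -2.6, 72.3]
width: 0.0005
time: 34.1
tool_pos: [0.5366, 0.002, 0.0727]
ee_rot: [-3.137, -0.0, -1.605]
wrist_force: [0.4, -0.1, 0.1]
width: 0.0005
time: 34.5
tool_pos: [0.5334, 0.0023, 0.0657]
ee_rot: [3.141, 0.0, -1.605]
wrist_force: [-0.2, 0.4, -0.4]
width: 0.0006
pos [0.5334 0.0023 0.0657] rpy [179.9   0.  -92. ] w 0.0006 t 34.5
turn [0.1 0.  0. ] shift [-3.7 -1.5  5.7]
```

```bash
python3 -m jog '[[[0,0,0],[0,0,-50],1],[[0,0,0],[0,0,-100],1],[[0,0,0],[0,30,-120],1],[[0,0,0],[0,60,-120],1],[[0,0,0],[0,60,-120],1]]'; python3 -c "
from h import *
to(.535,.006,.06,-92)
p,d=eyes.snapshot('top'); q,_=eyes.snapshot('side'); X=cloud('top',d)
for x in np.arange(.43,.66,.012):
  u,v=proj('top',[[x,-.09,.06]])[0].round().astype(int); print(X[v-1:v+2,u].mean(0).round(4),p[v,u])
a=cv2.resize(p[110:230,230:390,::-1],None,fx=2.5,fy=2.5,interpolation=cv2.INTER_CUBIC)
b=cv2.resize(q[130:250,210:360,::-1],None,fx=2.5,fy=2.5,interpolation=cv2.INTER_CUBIC)
cv2.imwrite('pics/g9.png',np.hstack([a,b]))"
```

```text
time: 35.0
tool_pos: [0.4717, 0.0046, 0.1876]
ee_rot: [-3.14, -0.0, -1.605]
wrist_force: [0.3, -0.1, -0.6]
width: 0.0006
pos [0.4717 0.0046 0.1876] rpy [-179.9   -0.   -92. ] w 0.0006 t 35.0
turn [-0.1 -0.   0. ] shift [ -3.6 -63.1 127.6]
[ 0.4368 -0.0944 -0.0019] [225 224 225]
[ 0.4488 -0.0943 -0.0011] [227 225 224]
[ 0.4642 -0.0944 -0.0028] [227 225 225]
[ 0.4759 -0.0942  0.001 ] [228 226 223]
[ 0.437  -0.0754  0.3287] [76 77 82]
[ 0.4468 -0.0755  0.3279] [83 83 86]
[ 0.4567 -0.0756  0.326 ] [91 92 94]
[ 0.466  -0.0755  0.3285] [79 84 85]
[ 0.4755 -0.0754  0.3291] [82 83 86]
[ 0.4853 -0.0755  0.329 ] [80 83 85]
[ 0.4953 -0.0756  0.3271] [72 71 77]
[ 0.5436 -0.0859  0.1467] [220 165 105]
[ 0.5741 -0.091   0.0582] [222 168 107]
[ 0.5854 -0.0909  0.0615] [222 167 106]
[ 0.5986 -0.0912  0.0565] [221 166 105]
[ 0.6101 -0.091   0.0587] [197 146  94]
[ 0.6212 -0.0908  0.0628] [176 132  84]
[ 0.6319 -0.0905  0.0681] [180 136  86]
[ 0.6415 -0.09    0.0774] [179 133  87]
[ 0.6504 -0.0894  0.0883] [186 138  89]
```

View pics/g9.png

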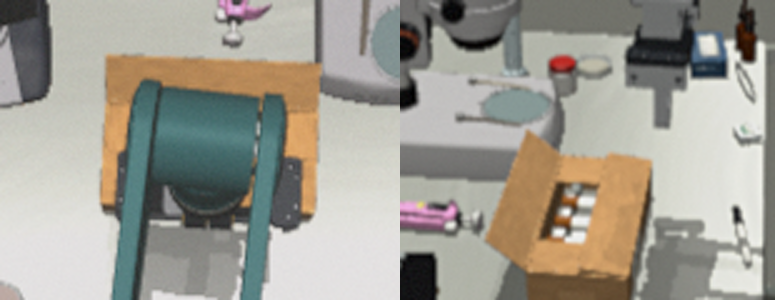

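```bash
python3 -m jog '[[[0,0,0],[0,-40,30],1],[[0,0,0],[0,-60,70],1],[[0,0,0],[0,-60,110],1],[[0,0,0],[0,-60,120],1],[[0,0,0],[0,-60,124],1]]';python3 -m jog '[[[0,0,0],[0,0,1],1],[[0,0,0],[0,0,2],1],[[0,0,0],[0,0,3],1],[[0,0,0],[0,0,3],1]]';python3 -c "
from h import *
to(.535,.006,.06,-92)"
```

```text
time: 35.6
tool_pos: [0.5331, 0.0024, 0.0606]
ee_rot: [3.138, 0.0, -1.605]
wrist_force: [1.1, -0.1, 0.0]
width: 0.0004
time: 36.0
tool_pos: [0.5343, 0.0022, 0.0603]
ee_rot: [-3.14, -0.0, -1.605]
wrist_force: [0.0, 0.0, 0.1]
width: 0.0005
pos [0.5343 0.0022 0.0603] rpy [-179.9   -0.   -92. ] w 0.0005 t 36.0
turn [-0.1 -0.   0. ] shift [-3.8 -0.5  0.3]
```

```bash
python3 -m jog '[[[0,0,0],[0,0,1],1],[[0,0,0],[0,0,2],1],[[0,0,0],[0,0,2],1]]'; python3 -m jog '[[[0,0,0],[0,0,1],1],[[0,0,0],[0,0,1],1]]'
```

```text
time: 36.3
tool_pos: [0.5344, 0.0022, 0.06]
ee_rot: [-3.139, -0.0, -1.605]
wrist_force: [-3.2, 0.4, 9.2]
width: 0.0003
time: 36.5
tool_pos: [0.5345, 0.0022, 0.0599]
ee_rot: [-3.139, -0.0, -1.605]
wrist_force: [-4.6, 0.2, 12.5]
width: 0.0005
```

```bash
python3 -m jog '[[[0,0,0],[0,0,-50],1],[[0,0,0],[0,0,-100],1],[[0,0,-7],[0,0,-140],1],[[0,0,-15],[-20,0,-145],1],[[0,0,-23],[-48,0,-145],1]]';python3 -m jog '[[[0,0,-8],[0,0,0],1],[[0,0,-16],[0,0,0],1],[[0,0,-24],[0,0,0],1],[[0,0,-32],[0,0,0],1],[[0,0,-40],[0,0,0],1]]';python3 -m jog '[[[0,0,-8],[0,0,0],1],[[0,0,-16],[0,0,0],1],[[0,0,-24],[0,0,0],1],[[0,0,-27],[0,0,0],1],[[0,0,-27],[0,0,0],1]]';python3 -c "
from h import *
to(.715,.05,.2,-2)
d=eyes.snapshot('top')[1];X=cloud('top',d)
m=(X[...,0]>.62)&(X[...,0]<.84)&(X[...,1]>-.06)&(X[...,1]<.16)&(d>0)
for x0 in np.arange(.62,.84,.02):
  s=m&(X[...,0]>=x0)&(X[...,0]<x0+.02); print(x0.round(2), [X[...,2][s&(X[...,1]>=y)&(X[...,1]<y+.04)].max(initial=-1).round(3) for y in np.arange(-.06,.16,.04)])
"
```

```text
time: 37.0
tool_pos: [0.5371, 0.0497, 0.2049]
ee_rot: [-3.135, -0.003, -1.201]
wrist_force: [-0.7, 0.8, -0.6]
width: 0.0002
time: 37.5
tool_pos: [0.5355, 0.0503, 0.2016]
ee_rot: [-3.141, -0.0, -0.5]
wrist_force: [-0.0, -0.3, -1.2]
width: 0.0007
time: 38.0
tool_pos: [0.5355, 0.0502, 0.2015]
ee_rot: [-3.141, -0.001, -0.035]
wrist_force: [-0.9, -0.2, 0.1]
width: 0.0003
pos [0.5355 0.0502 0.2015] rpy [-180.   -0.   -2.] w 0.0003 t 38.0
turn [-0. -0.  0.] shift [179.4  -6.    1.6]
0.62 [np.float64(0.082), np.float64(0.083), np.float64(-1.0), np.float64(-1.0), np.float64(0.002), np.float64(-1.0)]
0.64 [np.float64(0.1), np.float64(0.098), np.float64(-1.0), np.float64(-1.0), np.float64(-1.0), np.float64(-1.0)]
0.66 [np.float64(0.102), np.float64(0.102), np.float64(-1.0), np.float64(-1.0), np.float64(-1.0), np.float64(-1.0)]
0.68 [np.float64(0.007), np.float64(0.005), np.float64(-1.0), np.float64(-1.0), np.float64(-1.0), np.float64(-1.0)]
0.7 [np.float64(0.035), np.float64(0.031), np.float64(-1.0), np.float64(-1.0), np.float64(-1.0), np.float64(-1.0)]
0.72 [np.float64(0.025), np.float64(0.027), np.float64(-1.0), np.float64(-1.0), np.float64(-1.0), np.float64(-1.0)]
0.74 [np.float64(0.037), np.float64(0.033), np.float64(0.006), np.float64(-1.0), np.float64(-1.0), np.float64(-1.0)]
0.76 [np.float64(0.036), np.float64(0.035), np.float64(0.011), np.float64(0.009), np.float64(0.006), np.float64(0.011)]
0.78 [np.float64(0.037), np.float64(0.033), np.float64(0.011), np.float64(0.007), np.float64(0.006), np.float64(0.009)]
0.8 [np.float64(0.034), np.float64(0.033), np.float64(0.01), np.float64(0.012), np.float64(0.009), np.float64(0.007)]
0.82 [np.float64(0.034), np.float64(0.031), np.float64(0.01), np.float64(0.01), np.float64(0.012), np.float64(0.007)]
```

```bash
python3 -m jog '[[[0,0,0],[45,-1,0],1],[[0,0,0],[90,-3,0],1],[[0,0,0],[135,-5,0],1],[[0,0,0],[170,-6,0],1],[[0,0,0],[179,-6,0],1]]';python3 -m jog '[[[0,0,0],[0,0,40],1],[[0,0,0],[0,0,80],1],[[0,0,0],[0,0,110],1],[[0,0,0],[0,0,122],1],[[0,0,0],[0,0,122],1]]';python3 -m jog '[[[0,0,0],[-10,0,0],1],[[0,0,0],[-20,0,0],1],[[0,0,0],[-30,0,0],1],[[0,0,0],[-36,0,0],1],[[0,0,0],[-40,0,0],1]]'; python3 -c "
from h import *
to(.59,.05,.078,-2)"
```

```text
time: 38.55
tool_pos: [0.717, 0.0498, 0.1984]
ee_rot: [3.142, 0.002, -0.036]
wrist_force: [-1.1, -0.7, -0.4]
width: 0.0005
time: 39.05
tool_pos: [0.7131, 0.0501, 0.0765]
ee_rot: [3.142, 0.005, -0.035]
wrist_force: [0.5, -0.6, 0.4]
width: 0.0005
time: 39.55
tool_pos: [0.6793, 0.0515, 0.0845]
ee_rot: [-3.141, -0.014, -0.035]
wrist_force: [7.9, -0.0, 5.2]
width: 0.0004
pos [0.6793 0.0515 0.0845] rpy [-180.    -0.8   -2. ] w 0.0004 t 39.55
turn [-0.  -0.8  0. ] shift [-89.3   4.6   5.2]
```

```bash
python3 -m jog '[[[0,0,0],[8,0,0],1],[[0,0,0],[16,0,0],1],[[0,0,0],[18,0,12],1],[[0,0,0],[18,0,12],1],[[0,0,0],[18,0,12],1]]'; python3 -c "
from h import *
to(.679,.05,.068,-2)
d=eyes.snapshot('top')[1];X=cloud('top',d)
for u in (280,340,350):
  for v in range(126,152,3): print(u,v,X[v,u].round(4))
"
```

```text
time: 40.05
tool_pos: [0.6915, 0.0508, 0.065]
ee_rot: [3.142, 0.004, -0.034]
wrist_force: [-0.1, -1.1, 0.7]
width: 0.0008
pos [0.6915 0.0508 0.065 ] rpy [180.    0.2  -2. ] w 0.0008 t 40.05
turn [0.  0.2 0. ] shift [-12.5   1.2  -3. ]
280 126 [ 0.7155  0.1126 -0.0028]
280 129 [0.7037 0.1118 0.0048]
280 132 [0.6659 0.1041 0.1017]
280 135 [0.66   0.1048 0.0912]
280 138 [0.546  0.0754 0.4677]
280 141 [0.5395 0.0753 0.4672]
280 144 [0.5324 0.075  0.4693]
280 147 [0.5276 0.0754 0.4624]
280 150 [0.5173 0.0742 0.4769]
340 126 [ 0.716  -0.0728  0.0008]
340 129 [ 0.706  -0.0728  0.0021]
340 132 [ 0.6966 -0.0728  0.0017]
340 135 [ 0.6601 -0.0688  0.0958]
340 138 [ 0.6524 -0.069   0.0915]
340 141 [ 0.646  -0.0694  0.0822]
340 144 [ 0.6372 -0.0694  0.0813]
340 147 [ 0.6305 -0.0698  0.0726]
340 150 [ 0.6235 -0.0701  0.0651]
350 126 [ 0.7146 -0.1034  0.006 ]
350 129 [ 0.7055 -0.1034  0.0048]
350 132 [ 0.6977 -0.1038 -0.0012]
350 135 [ 0.6595 -0.0974  0.0988]
350 138 [ 0.6528 -0.0979  0.0907]
350 141 [ 0.6446 -0.0981  0.088 ]
350 144 [ 0.637  -0.0984  0.0831]
350 147 [ 0.6312 -0.0991  0.0711]
350 150 [ 0.6234 -0.0994  0.0663]
```

```bash
python3 -m jog '[[[0,0,0],[-8,0,0],1],[[0,0,0],[-14,0,-2],1],[[0,0,0],[-20,0,-8],1],[[0,0,0],[-26,0,-14],1],[[0,0,0],[-32,0,-19],1]]'; python3 -m jog '[[[0,0,0],[-7,0,-4],1],[[0,0,0],[-14,0,-7],1],[[0,0,0],[-22,0,-9],1],[[0,0,0],[-30,0,-10],1],[[0,0,0],[-38,0,-10],1]]';python3 -c "
from h import *
to(.60,.05,.085,-2)"
```

```text
time: 40.6
tool_pos: [0.6601, 0.052, 0.0875]
ee_rot: [-3.142, -0.001, -0.034]
wrist_force: [-0.1, 0.8, -0.7]
width: 0.0006
time: 41.1
tool_pos: [0.622, 0.0532, 0.0964]
ee_rot: [-3.142, -0.0, -0.034]
wrist_force: [0.6, 1.0, 0.1]
width: 0.0004
pos [0.622  0.0532 0.0964] rpy [-180.   -0.   -2.] w 0.0004 t 41.1
turn [-0. -0.  0.] shift [-21.9   4.   11.4]
```

```bash
python3 -m jog '[[[0,0,0],[-12,0,3],1],[[0,0,0],[-24,0,6],1],[[0,0,0],[-34,0,12],1],[[0,0,0],[-37,0,20],1],[[0,0,0],[-37,0,28],1]]'; python3 -m jog '[[[0,0,0],[0,0,4],1],[[0,0,0],[0,0,7],1],[[0,0,0],[0,0,7],1],[[0,0,0],[0,0,7],1]]';python3 -c "
from h import *
to(.585,.01,.06,-2)"
```

```text
time: 41.6
tool_pos: [0.585, 0.0546, 0.068]
ee_rot: [-3.141, 0.0, -0.034]
wrist_force: [0.3, 0.2, 0.6]
width: 0.0007
time: 42.0
tool_pos: [0.586, 0.0545, 0.0612]
ee_rot: [-3.142, -0.0, -0.034]
wrist_force: [-0.6, 0.2, 0.1]
width: 0.0001
pos [0.586  0.0545 0.0612] rpy [-180.   -0.   -2.] w 0.0001 t 42.0
turn [-0. -0.  0.] shift [ 0.5 44.5  1.2]
```

```bash
python3 -m jog '[[[0,0,0],[0,0,1],1],[[0,0,0],[0,0,2],1],[[0,0,0],[0,0,3],1],[[0,0,0],[0,0,4],1],[[0,0,0],[0,0,4],1]]'; python3 -m jog '[[[0,0,0],[0,0,-50],1],[[0,0,0],[0,0,-100],1],[[0,0,0],[0,0,-140],1],[[0,0,0],[-30,-40,-140],1],[[0,0,0],[-60,-80,-140],1]]';python3 -m jog '[[[0,0,0],[-40,-40,0],1],[[0,0,0],[-80,-80,0],1],[[0,0,0],[-120,-120,0],1],[[0,0,0],[-150,-160,0],1],[[0,0,0],[-150,-200,0],1]]'; python3 -m jog '[[[0,0,0],[0,0,0],1],[[0,0,0],[0,0,0],1],[[0,0,0],[0,0,0],1]]'; python3 -c "
from h import *
p,d=eyes.snapshot('top'); q,_=eyes.snapshot('side'); X=cloud('top',d)
for y in (-.1,-.03,.04,.1):
 print(y,[X[v-1:v+2,u-1:u+2,2].mean().round(4) for u,v in proj('top',[[x,y,.06] for x in np.arange(.50,.625,.012)]).round().astype(int)])
a=cv2.resize(p[110:250,140:520,::-1],None,fx=2,fy=2,interpolation=cv2.INTER_CUBIC)
b=cv2.resize(q[130:250,210:370,::-1],None,fx=2.4,fy=2.4,interpolation=cv2.INTER_CUBIC)
b=cv2.copyMakeBorder(b,0,0,0,760-b.shape[1],cv2.BORDER_CONSTANT)
cv2.imwrite('pics/g10.png',np.vstack([a,b]))"
```

```text
time: 42.5
tool_pos: [0.5861, 0.0545, 0.0599]
ee_rot: [-3.142, -0.002, -0.034]
wrist_force: [-4.2, 0.3, 8.9]
width: 0.0005
time: 43.0
tool_pos: [0.5294, 0.1367, 0.1995]
ee_rot: [-3.14, -0.005, -0.038]
wrist_force: [0.5, 0.6, -0.4]
width: 0.0005
time: 43.5
tool_pos: [0.3841, 0.3359, 0.1981]
ee_rot: [-3.141, -0.001, -0.034]
wrist_force: [1.1, -0.0, -0.3]
width: 0.0007
time: 43.8
tool_pos: [0.387, 0.3344, 0.1972]
ee_rot: [3.141, -0.0, -0.035]
wrist_force: [0.6, -0.1, -0.4]
width: 0.0002
-0.1 [np.float64(0.0625), np.float64(0.0595), np.float64(0.0606), np.float64(0.0612), np.float64(0.0613), np.float64(0.0596), np.float64(0.0619), np.float64(0.0631), np.float64(0.0606), np.float64(0.0623), np.float64(0.0196)]
-0.03 [np.float64(0.0602), np.float64(0.0579), np.float64(0.0607), np.float64(0.0601), np.float64(0.0591), np.float64(0.059), np.float64(0.0605), np.float64(0.0596), np.float64(0.0615), np.float64(0.061), np.float64(0.0209)]
0.04 [np.float64(0.0613), np.float64(0.2234), np.float64(0.0618), np.float64(0.0618), np.float64(0.0598), np.float64(0.0593), np.float64(0.0617), np.float64(0.0594), np.float64(0.0608), np.float64(0.0609), np.float64(0.0382)]
0.1 [np.float64(0.054), np.float64(0.2227), np.float64(0.0609), np.float64(0.0599), np.float64(0.0597), np.float64(0.0607), np.float64(0.0613), np.float64(0.0595), np.float64(0.2232), np.float64(0.0621), np.float64(0.0603)]
```

View pics/g10.png

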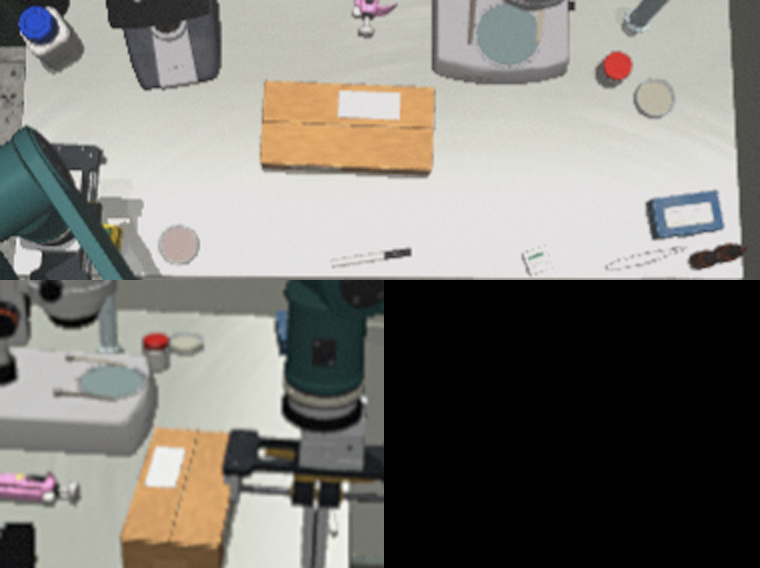

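The carton is shut flat and everything else on the bench is where it was. I'm handing it in.

```bash
python3 -c "
from bench import close_job
print(close_job())"
```

```text
the job is handed in; nothing more can be done
None
```

I packed all three vials that were on the bench into seats 2, 3 and 4, caps to the front. I then folded the left and right end flaps down, followed by the front and back flaps, and handed the job in at about 44 s.

- **Vials:** the pictures taken before closing showed all three vials lying across both rails. I could not see inside after that.
- **Flaps:** the final depth readings over the lid were about 59–63 mm, within noise of the expected 60 mm. The last picture shows the carton shut flat and the bystanders where they were. Three readings near 0.22 m are the arm in view, and the readings at x ≈ 0.62 are past the carton's back edge. One reading at the front edge was 54 mm, and I did not follow it up.
- **First grasp:** I lifted before the fingers had closed on the first vial. It had not moved, so I grasped it again.
- **Force spike:** pushing the front flap gave a wrist force of about 107 N for a moment, against the 120 N limit. That reading was at the end of a move, so the true peak could have been higher. I suspect the flap's edge bound against the finger. It still folded flat, and I folded the back flap along a gentler arc.
- **Back flap:** it began to bind the same way at about 9 N, so I backed off and redid it.

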